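# Take out the transit key from under a flush hatch

## Task

Ready the isolation base for use: flip up the ring pull that lies recessed in its shut hatch, lift the hatch by the ring and swing it back past upright until it rests on its stop. Then give the transit key in the well below the turn it needs to pass its foot through the slot of the guard plate, draw it out, and put it into the grey bin without dropping it from a height or throwing it. Leave the bin standing and the red case, the loupe and the weight where they are.

Things in the scene. Friction and masses are not known exactly. Their poses are not given: they have to be found in the camera images.
- iso_base: grey isolation base fixed on the worktop, 236 (x) x 210 (y) x 100 mm high, aluminium deck on top. Origin: centre of its underside, at worktop level; x points from its front (robot side) to its rear, z up. In the deck is an opening 174 x 154 mm, shut flush by the hatch
- hatch_hinge (a point): middle of the hatch's hinge line at deck-top height, fixed at (85, 0, 100) mm in the base's frame; the hinge runs along the base's y. The hatch is a flush aluminium panel: 170 mm from hinge to free front edge, 150 mm wide, 6 mm thick, 0.30 kg; the 2 mm gap round it is too narrow to grip its edge while shut
- hatch (a joint): hatch angle, rad: 0 shut and flush with the deck, 1.57 upright, 1.8 fully back on its stop; the front edge rises and swings to the rear. Stiff friction hinge (about 0.4 N m): the hatch stays at whatever angle it is left, so it may be let go half-way and pushed on from its robot side. Lifting it by the ring takes about 5 N
- hatch_edge (a point): middle of the hatch's free front edge, half-way through its thickness; 170 mm from the hinge line, moves with the hatch. To push the half-open hatch over, press just below this edge on the robot side and follow its swing about the hinge (upward as well as rearward): a level push jams by friction while the hatch stands below about 65 degrees. The dish bulges 20 mm out of the underside
- ring_pull (a joint): ring angle relative to the hatch, rad: 0 lying flush in its dish, 1.15 fully up; snug pivot (0.04 N m), stays where it is left. The pivot pin runs along the base's y, 103 mm in front of the hinge line, 4.5 mm below the hatch's top face. The dish is 90 mm long (66 to 156 mm in front of the hinge line), 64 mm wide, 18 mm deep, its front end a 45 degree finger scoop
- ring_bar (a point): middle of the end bar of the D-shaped steel ring, 40 mm from the pivot (towards the hatch's front edge when flat); moves with ring and hatch. Round bar of 7 mm; ring 52 mm wide outside, 38 mm inside; the end bar is straight over 25 mm along the base's y
- ring_heel (a point): point on the top face of the ring's heel plate, 10 mm behind the pivot (towards the hinge), centred across; moves with the ring. The heel is 14 mm long, 40 mm wide, its top 1 mm below the hatch's top face; pressing it 6 to 9 mm down into the dish (3 to 10 N) tips the ring up. 23 mm of free dish lie behind the heel, 12 mm on each side
- guard_slot (a point): centre of the slot in the guard plate, on the plate's top face; fixed at (-15, 0, 39) mm in the base's frame. The 6 mm steel plate fills the well below the hatch, 61 mm below the deck top; the slot is 56 mm long along the base's x and 19 mm wide along its y
- key_grip (a point): centre of the handle of the steel transit key: an upright flat bar 46 mm long (along the key's x axis), 12 mm thick, 22 mm high; handle top 11 mm above this point, collar top 24 mm and foot underside 49 mm below it. At the start the key hangs upright in the slot's middle, handle top 25 mm below the deck top, handle 60 to 120 degrees from the slot's direction
- bin_grey: open grey plastic parts bin, loose, 146 (x) x 105 (y) x 52 mm high, walls 2 to 3 mm, front wall (-x) 30 mm high. Origin: centre of its underside. Stands to the left or the right of the base
- red_case: red flat case, loose, 108 x 152 x 39 mm, stands on the other side of the base; a bystander. Origin: centre of its underside
- loupe: black eye loupe, 38 mm diameter, 30 mm high, standing on the left, beyond the bin or case there; a bystander. Origin: centre of its underside
- cal_weight_200: small steel balance weight, 29 mm diameter, 48 mm high, standing behind the base on the right; a bystander. Origin: centre of its underside
- transit_key: the same loose key (about 0.1 to 0.17 kg); origin under its foot, z up, x along foot and handle. Shank 11 mm diameter, round collar 32 mm diameter, 4 mm thick, resting on the guard plate, and a hammer-head foot 46 x 11 x 9 mm parallel to the handle, under the plate. It turns freely; the foot passes the slot only with the handle along the slot (within about 8 degrees, either way round)

How it is judged:
On the way, in this order (a step that is already met when the one before it is completed fails the run):
1. the ring is flipped up (at least 0.5 rad) while the hatch is still shut (value of joint ring_pull above 0.5 rad and value of joint hatch below 0.06 rad), for 0.1 s.
2. the hatch is swung back past upright (at least 1.72 rad, its stop is at 1.8) (value of joint hatch above 1.72 rad), for 0.2 s.
3. the key is drawn clear of the base (handle centre at least 50 mm above the deck) (height (world z) of key_grip above 0.15 m), for 0.1 s.
At the end, for the whole second after the job is handed in: the hatch rests back past upright (at least 1.72 rad, its stop is at 1.8); the key lies or stands inside the grey bin (handle centre within the bin's walls and less than 65 mm above its underside) at rest, and the bin stands level on the worktop (within 0.1 rad) (value of joint hatch above 1.72 rad and x of key_grip in the frame of bin_grey between -0.072 and 0.072 m and y of key_grip in the frame of bin_grey between -0.051 and 0.051 m and z of key_grip in the frame of bin_grey below 0.065 m and height (world z) of bin_grey below 0.01 m and angle between bin_grey's own z axis and vertical below 0.1 rad and linear speed of transit_key below 0.02 m/s); the robot touches nothing.
It fails at once if the key is thrown or dropped from a height (faster than 1.2 m/s) (linear speed of transit_key above 1.2 m/s).
It fails at once if a bystander is shifted by more than 30 mm (distance of any of red_case, loupe, cal_weight_200 from where it was at the start of the episode above 0.03 m).
It also fails if it takes over 67 s, if anything falls off the work surface, if the arm or the gripper's body presses on something with over 40 N, if the wrist force passes 120 N, or if a joint passes its speed limit or range.

## Robot

A 6-joint arm with a two-finger parallel gripper is mounted at the origin on a cart in front of the work surface, level with it; the furniture and walls round the work are solid. World frame = base frame: x ahead of the robot, y to its left, z up, the work surface at z = 0. Lengths are in m, angles in rad, forces in N, time in s.
With the tool pointing down it reaches from about 0.375 to 0.9 m from the base axis. Payload 3.1 kg.
Tool frame: the origin (TCP) lies midway between the tips of the shut fingers; the grasp point (between the pads) lies robot.tcp_to_grasp behind it (robot.tcp_to_grasp is the distance from the TCP to the grasp point, in m); z points along the fingers, y is the direction in which the jaws open and shut (so a half turn about z gives the same grasp; the last joint's range is limited). The gripper opens to 87 mm and grips with 3 to 60 N. Pads are 19 mm wide; open, the fingers measure 117 mm over their backs; the gripper's body (75 mm by 190 mm) begins 51 mm behind the grasp point.
Start: joints at [-1.393, 0.527, 1.433, -0, 1.181, -0.178], TCP at [0.218, -0.586, 0.223] pointing down, gripper open.
Joint ranges: [-3.08, 3.08], [-0.75, 2.2], [0.22, 2.44], [-1.43, 4.57], [0, 2.65], [-2.85, 2.85]. Speed limits (rad/s): [2.79, 2.79, 3.14, 3.14, 3.14, 3.14].

## Interface

Orientations are given as a unit quaternion [x, y, z, w].
In Python, from rig import robot, cams, nets gives the robot as it stands. The module is installed in compiled form; this text tells all that it offers.
- The arm moves only by the tool play_rows, never from a script. Its argument "commands" is a list of rows, each an object of numbers: "x", "y", "z": the shift along the tool's x, y, z in mm; "spin": the turn about the tool's z in rad. In form: [{"x": .., "y": .., "z": .., "spin": ..}, ...]. A call has 1 to 8 rows; each row shifts and turns the pose as measured when the row begins, along the tool's axes as they then stand; what a row does not reach is not made up. A row lasts 1/10 s, in which the tool goes at most 50 mm and 8.59 degrees, less where a joint would pass 70% of its speed; a pose out of reach is approached as far as the arm can. A call is refused whole if a number of a shift passes 50 or a number of a turn 0.15, either way. A call with a gripper value outside its range is refused whole. "grip" is the opening, from 0 (shut) to 1 (fully open), set as the call begins (left out, the last holds). The fingers move at their own pace and stop on an object; "newtons" is the grip in N (left out, the last holds). Time passes only in rows, so rows that do not move let the fingers close. It gives the time, the measured TCP pose, the force and the opening at its end, in the units of the state.
- robot.get_obs(): the state, without advancing time (a new reading comes with each control period).
- cams.camera(name): name is "scene" or "side" or "wrist"; returns a dict with "img" (400x640x3 uint8, red, green, blue), "fx", "fy", "cx", "cy" (pixels), "world_to_cam" (4x4, takes a point from world to camera coordinates); the wrist camera has in their place "mount" (4x4, takes a point from camera to tool coordinates, whose origin is the TCP and whose axes are the flange's). Camera axes: x right, y up, looking along -z (the intrinsics and any distortion apply to the point x, -y, -z); pixel columns grow to the right and rows downward; lengths in m; the calibration is good to about 2 mm. A picture is of the moment at which its call begins: read the wrist's pose just before it. There is no depth.
- robot.hand_in(): hands the job in, once; it reports no verdict.
Trained networks look in a picture, given as the dict that the camera call returned (one of the last four; its "shot" number tells which), for a name from the list of things; names that differ only in an ending like _2 or _b are one class to them, and where a whole thing is asked for, a point or a joint stands for the part that bears it (a point fixed in the world has none). Each returns a list of dicts, best first, with "conf" (0 to 1); they miss things now and then, are a little off and sometimes report something else, mostly with a low value. They report only what shows in the picture. A call takes as long as a camera call.
- nets.outline_of(picture, name): "region" (400x640 bool, what is visible of it) and "pixel" ([column, row] in pixels, amid what is visible of it).
The state is a dict: "time": time; "q": joint angles; "joint_velocities": joint speeds; "joint_torque": joint torques, N m; "position": TCP position; "tool_rot": TCP orientation; "ft_force": force on the tool from outside, world axes, zero at the start; "moment": the same for the moment, N m; "grip_width": finger opening in m.
Only numpy, scipy, OpenCV 4.12 (cv2) and the standard library are available. Lean on these libraries where they do the work, as an engineer would, in place of code of your own. Each camera call takes 0.05 s, during which the arm holds its last target.

## Working session

There is one attempt and no reset: what is moved stays moved. The work goes in short steps, Python scripts to look and compute and a tool call to move; the robot and the scene stay as the last step left them, time stands still between calls to the robot, and variables do not carry over. Pictures are saved under pics/ and viewed, and the job is handed in when it is done.

Besides the shell and the picture viewer there is one more tool, called after ">>>" as name(argument=value, ...), one argument or row to a line, values as JSON. play_rows: Moves the arm, as the interface text tells. Its arguments: {"type":"object","properties":{"commands":{"type":"array"},"grip":{"type":"number"},"newtons":{"type":"number"}},"required":["commands"]}

```bash
ls; mkdir -p pics; python3 - <<'E'
from rig import robot,cams,nets
import cv2,numpy as np
o=robot.get_obs()
for k,v in o.items(): print(k,v)
print(robot.tcp_to_grasp)
for n in ["scene","side","wrist"]:
    c=cams.camera(n)
    cv2.imwrite(f"pics/{n}0.png",c["img"][:,:,::-1])
    print(n,{k:v for k,v in c.items() if k!="img"})
    if n!="wrist":
        for t in ["iso_base","hatch","ring_pull","bin_grey","red_case","loupe","cal_weight_200"]:
            r=nets.outline_of(c,t)
            print(t,[(x["conf"],x["pixel"],x["region"].sum()) for x in r[:2]])
E
```

```text
pics
time 0.0
q [-1.39350806e+00  5.28431884e-01  1.43389271e+00  7.40014359e-06
  1.18135204e+00 -1.78499685e-01]
joint_velocities [-0.0002704   0.00077346 -0.00030367  0.00095218  0.00164541  0.00203185]
joint_torque [-1.68479779e-03 -4.40046608e+01 -1.76595032e+01  6.31513679e-02
  5.81435335e-02 -1.71219854e-04]
position [ 0.21760768 -0.58513338  0.22159572]
tool_rot [ 9.84218266e-01  1.76955698e-01  4.05268577e-06 -1.04198554e-03]
ft_force [-0.61781648 -0.61246735 -0.41667917]
moment [ 0.01839459 -0.05245811  0.01964561]
grip_width 0.08713761242060551
0.0187
scene {'fx': 382.7024720948488, 'fy': 382.7024720948488, 'cx': 318.53032074396106, 'cy': 194.90127719013236, 'world_to_cam': array([[ 0.62138299, -0.78350526,  0.00164053, -0.34488052],
       [ 0.39215223,  0.31281974,  0.86507828, -0.28290825],
       [-0.67830658, -0.53690159,  0.5016342 , -0.70092885],
       [ 0.        ,  0.        ,  0.        ,  1.        ]]), 'shot': 1}
iso_base [(0.82, [317.2, 210.3], np.int64(6876))]
hatch [(0.91, [320.1, 195.8], np.int64(1906))]
ring_pull [(0.73, [313.9, 195.1], np.int64(160)), (
[... 738 characters left out ...]
2.0, 206.5], np.int64(3875))]
bin_grey [(0.92, [331.8, 265.8], np.int64(2172))]
red_case []
loupe [(0.59, [313.8, 292.3], np.int64(271))]
cal_weight_200 [(0.48, [320.3, 171.7], np.int64(69)), (0.22, [329.1, 264.1], np.int64(2175))]
wrist {'fx': 335.9572192320515, 'fy': 335.9572192320515, 'cx': 324.4941809521373, 'cy': 200.1587040009719, 'mount': array([[ 1.81633013e-04,  9.65705671e-01,  2.59639217e-01,
         7.04194706e-02],
       [ 9.99999804e-01, -3.30787472e-04,  5.30776364e-04,
         9.11225823e-04],
       [ 5.98459145e-04,  2.59639070e-01, -9.65705543e-01,
        -1.61869120e-01],
       [ 0.00000000e+00,  0.00000000e+00,  0.00000000e+00,
         1.00000000e+00]]), 'shot': 3}
```

View pics/scene0.png

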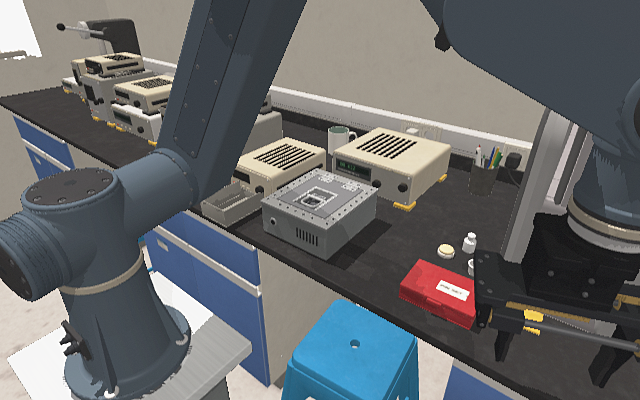

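View pics/side0.png

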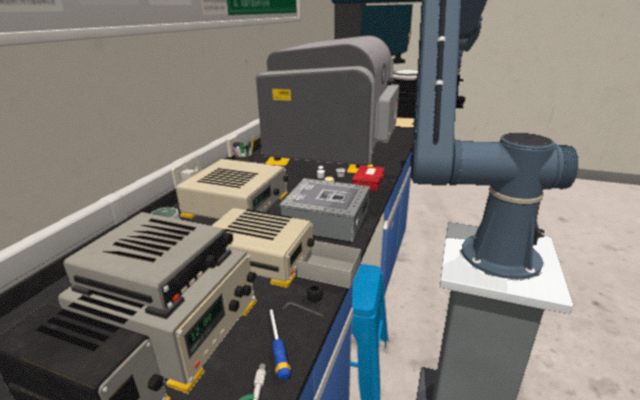

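View pics/wrist0.png

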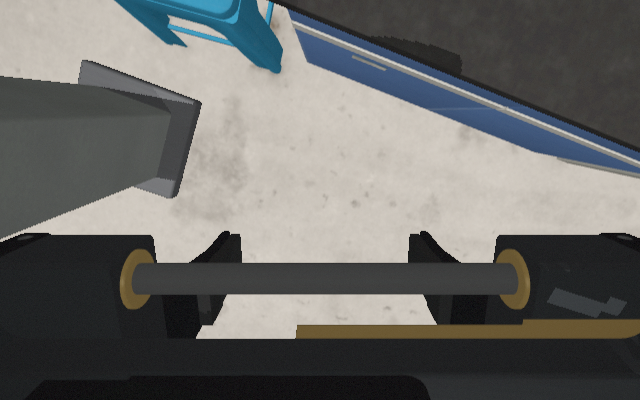

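```bash
cat > h.py <<'E'
from rig import robot,cams,nets
import cv2,numpy as np
from scipy.spatial.transform import Rotation as R
def cam(n):
    o=robot.get_obs(); c=cams.camera(n)
    if n=="wrist":
        T=np.eye(4);T[:3,:3]=R.from_quat(o["tool_rot"]).as_matrix();T[:3,3]=o["position"]
        c["world_to_cam"]=np.linalg.inv(T@c["mount"])
    return c
def proj(c,P):
    P=np.atleast_2d(P); p=P@c["world_to_cam"][:3,:3].T+c["world_to_cam"][:3,3]
    return np.c_[c["cx"]+c["fx"]*p[:,0]/-p[:,2], c["cy"]+c["fy"]*-p[:,1]/-p[:,2]]
def plane(c,uv,z):
    uv=np.atleast_2d(uv).astype(float)
    d=np.c_[(uv[:,0]-c["cx"])/c["fx"],-(uv[:,1]-c["cy"])/c["fy"],-np.ones(len(uv))]
    Rm=c["world_to_cam"][:3,:3];t=c["world_to_cam"][:3,3]
    C=-Rm.T@t; D=d@Rm
    s=(z-C[2])/D[:,2]
    return C+D*s[:,None]
def save(c,name,crop=None,k=1):
    im=c["img"][:,:,::-1]
    if crop: im=im[crop[1]:crop[3],crop[0]:crop[2]]
    im=cv2.resize(im,None,fx=k,fy=k,interpolation=cv2.INTER_CUBIC)
    cv2.imwrite(f"pics/{name}.png",im)
E
python3 - <<'E'
from h import *
for n,cr in [("scene",(180,130,380,280)),("side",(260,150,400,310))]:
    c=cam(n); save(c,n+"1",cr,3.7)
    for t,z in [("hatch",.1),("iso_base",.1),("bin_grey",.052),("red_case",.039),("loupe",.03),("cal_weight_200",.048)]:
        r=nets.outline_of(c,t)
        if not r: continue
        m=r[0]["region"].astype(np.uint8)
        cs=max(cv2.findContours(m,0,1)[0],key=cv2.contourArea)[:,0]
        P=plane(c,cs,z)[:,:2].astype(np.float32)
        print(n,t,r[0]["conf"],cv2.minAreaRect(P), plane(c,r[0]["pixel"],z).round(3))
        a=cv2.approxPolyDP(cs,2.5,True)[:,0]; print(a.tolist(), plane(c,a,z)[:,:2].round(3).tolist())
E
```

```text
scene hatch 0.67 ((0.5323594808578491, -0.024994932115077972), (0.18483494222164154, 0.1600150614976883), 1.5906106233596802) [[ 0.519 -0.025  0.1  ]]
[[279, 199], [324, 218], [360, 190], [352, 184], [315, 174]] [[0.443, 0.039], [0.445, -0.103], [0.61, -0.096], [0.625, -0.061], [0.609, 0.056]]
scene iso_base 0.64 ((0.48731112480163574, -0.05739739537239075), (0.3298368453979492, 0.2744438052177429), 2.3305394649505615) [[ 0.468 -0.06   0.1  ]]
[[315, 168], [260, 202], [267, 232], [325, 259], [374, 217], [378, 188]] [[0.639, 0.08], [0.402, 0.066], [0.322, -0.039], [0.329, -0.196], [0.522, -0.193], [0.65, -0.128]]
scene bin_grey 0.97 ((0.4126889109611511, 0.18990278244018555), (0.18850944936275482, 0.16536001861095428), 1.5729751586914062) [[0.393 0.169 0.052]]
[[263, 192], [245, 189], [238, 180], [201, 201], [202, 212], [227, 226], [260, 207]] [[0.5, 0.16], [0.48, 0.214], [0.505, 0.273], [0.358, 0.258], [0.325, 0.209], [0.324, 0.107], [0.438, 0.108]]
scene cal_weight_200 0.5 ((0.6423305869102478, -0.3872528672218323), (0.08677014708518982, 0.02830899879336357), 10.529562950134277) [[ 
[... 1342 characters left out ...]
66], [353, 182], [377, 190], [383, 168]] [[0.519, -0.453], [0.507, -0.282], [0.405, -0.239], [0.427, -0.458]]
side loupe 0.55 ((0.42539840936660767, 0.3533206582069397), (0.03602341189980507, 0.06449879705905914), 21.646453857421875) [[0.43  0.354 0.03 ]]
[[313, 284], [308, 287], [307, 295], [315, 302], [321, 298], [322, 290]] [[0.44, 0.325], [0.448, 0.339], [0.439, 0.367], [0.413, 0.383], [0.405, 0.366], [0.412, 0.338]]
side cal_weight_200 0.56 ((0.6509240865707397, -0.3206016719341278), (0.024277575314044952, 0.1269593983888626), 20.163963317871094) [[ 0.653 -0.314  0.048]]
[[320, 166], [318, 177], [322, 178], [324, 171]] [[0.676, -0.379], [0.644, -0.267], [0.626, -0.262], [0.642, -0.332]]
```

```bash
ls pics
```

```text
scene0.png
scene1.png
side0.png
side1.png
wrist0.png
```

View pics/scene1.png

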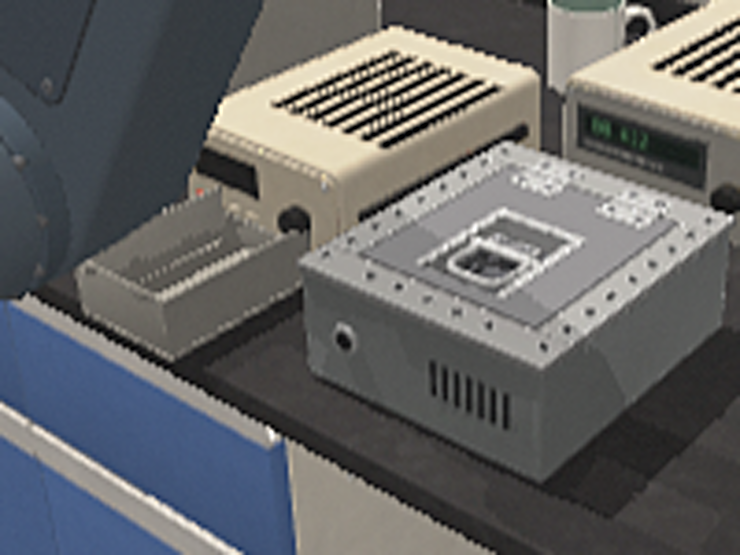

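>>> play_rows(
  commands=[
    {"x":30,"y":-27,"z":-8},
    {"x":30,"y":-27,"z":-8},
    {"x":30,"y":-27,"z":-8},
    {"x":30,"y":-27,"z":-8},
    {"x":30,"y":-27,"z":-8},
    {"x":30,"y":-27,"z":-8},
    {"x":30,"y":-27,"z":-8},
    {"x":30,"y":-27,"z":-8},
  ],
  grip=0.0,
)

```text
invalid input
```

>>> play_rows(
  commands=[
    {"x":30,"y":-27,"z":-8},
    {"x":30,"y":-27,"z":-8},
    {"x":30,"y":-27,"z":-8},
    {"x":30,"y":-27,"z":-8},
    {"x":30,"y":-27,"z":-8},
    {"x":30,"y":-27,"z":-8},
    {"x":30,"y":-27,"z":-8},
    {"x":0,"y":0,"z":0},
  ],
)

```text
invalid input
```

>>> play_rows(
  commands=[
    {"x":30,"y":-27,"z":-8,"spin":0},
    {"x":30,"y":-27,"z":-8,"spin":0},
    {"x":30,"y":-27,"z":-8,"spin":0},
    {"x":30,"y":-27,"z":-8,"spin":0},
    {"x":30,"y":-27,"z":-8,"spin":0},
    {"x":30,"y":-27,"z":-8,"spin":0},
    {"x":30,"y":-27,"z":-8,"spin":0},
    {"x":30,"y":-27,"z":-8,"spin":0},
  ],
  grip=0,
)

```text
time: 2.35
position: [0.3704, -0.2961, 0.2868]
tool_rot: [0.985, 0.172, 0.0, 0.002]
ft_force: [0.9, 0.6, -1.3]
grip_width: 0.031
```

>>> play_rows(
  commands=[
    {"x":27,"y":-27,"z":0,"spin":-0.15},
    {"x":31,"y":-22,"z":0,"spin":-0.15},
    {"x":34,"y":-18,"z":0,"spin":-0.15},
    {"x":36,"y":-12,"z":0,"spin":-0.15},
    {"x":37,"y":-7,"z":0,"spin":-0.15},
    {"x":38,"y":-1,"z":0,"spin":-0.15},
    {"x":38,"y":5,"z":0,"spin":-0.15},
    {"x":37,"y":10,"z":0,"spin":-0.15},
  ],
)

```text
time: 3.15
position: [0.5062, -0.009, 0.2895]
tool_rot: [0.714, 0.7, 0.0, 0.007]
ft_force: [0.2, -0.2, 0.0]
grip_width: 0.0
```

```bash
python3 - <<'E'
from h import *
c=cam("wrist"); save(c,"w2")
o=robot.get_obs(); Rm=R.from_quat(o["tool_rot"]).as_matrix(); print(o["position"],Rm.round(3).tolist(),o["q"].round(3))
for t in ["hatch","ring_pull","bin_grey"]:
    for r in nets.outline_of(c,t)[:1]:
        cs=max(cv2.findContours(r["region"].astype(np.uint8),0,1)[0],key=cv2.contourArea)[:,0]
        z={"hatch":.1,"ring_pull":.098,"bin_grey":.052}[t]
        print(t,r["conf"],r["pixel"],cv2.minAreaRect(plane(c,cs,z)[:,:2].astype(np.float32)))
E
```

```text
[ 0.50820954 -0.0038937   0.28968438] [[0.012, 1.0, 0.013], [1.0, -0.012, -0.004], [-0.004, 0.013, -1.0]] [-2.270e-01  2.840e-01  1.643e+00 -1.000e-03  1.201e+00 -2.140e-01]
hatch 0.76 [344.3, 176.8] ((0.5290860533714294, -0.01511353999376297), (0.1746850460767746, 0.1254643350839615), 1.2428865432739258)
bin_grey 0.94 [250.0, 6.5] ((0.4342583417892456, 0.163612499833107), (0.01710112765431404, 0.1433299034833908), 89.05059051513672)
```

View pics/w2.png

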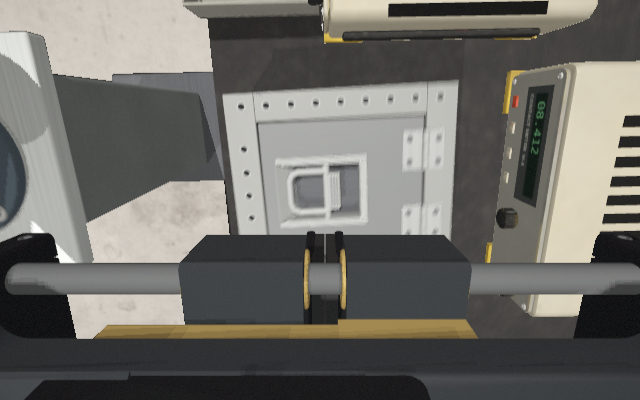

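>>> play_rows(
  commands=[
    {"x":-40,"y":0,"z":0,"spin":0},
    {"x":-30,"y":0,"z":0,"spin":0},
    {"x":0,"y":0,"z":0,"spin":0},
    {"x":0,"y":0,"z":0,"spin":0},
  ],
)

```text
time: 3.75
position: [0.5016, -0.0851, 0.2899]
tool_rot: [0.718, 0.696, -0.001, 0.006]
ft_force: [-0.4, 0.5, -0.5]
grip_width: 0.0002
```

```bash
python3 - <<'E'
from h import *
c=cam("wrist"); save(c,"w3")
o=robot.get_obs(); Rm=R.from_quat(o["tool_rot"]).as_matrix(); print(o["position"],Rm.round(3).tolist(),o["q"].round(3))
for t in ["hatch","ring_pull","bin_grey"]:
    for r in nets.outline_of(c,t)[:1]:
        cs=max(cv2.findContours(r["region"].astype(np.uint8),0,1)[0],key=cv2.contourArea)[:,0]
        z={"hatch":.1,"ring_pull":.098,"bin_grey":.052}[t]
        print(t,r["conf"],r["pixel"],cv2.minAreaRect(plane(c,cs,z)[:,:2].astype(np.float32)))
np.save("w3.npy",c["world_to_cam"])
E
```

```text
[ 0.50175897 -0.08508624  0.28992795] [[0.031, 0.999, 0.008], [0.999, -0.031, -0.011], [-0.011, 0.008, -1.0]] [-0.383  0.286  1.639 -0.008  1.205 -0.349]
hatch 0.85 [346.0, 112.4] ((0.5291829705238342, -0.02771543711423874), (0.17738689482212067, 0.152952179312706), 1.1748868227005005)
ring_pull 0.78 [323.6, 122.6] ((0.494203120470047, -0.027805404737591743), (0.05988676846027374, 0.05920198932290077), 89.04859924316406)
```

View pics/w3.png

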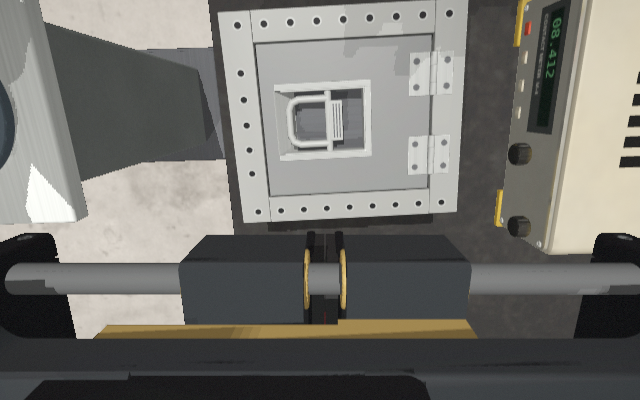

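```bash
python3 - <<'E'
from h import *
from scipy.optimize import least_squares
c=cam("wrist")
M=np.array([[-118,105,100],[-118,-105,100],[118,-105,100],[-87,77,100],[-87,-77,100],[-18-40-3.5,0,96],[85-66,32,100],[85-66,-32,100]])/1000.
U=np.array([[218,12],[243,222],[457,212],[254,41],[268,196],[287,121],[371,80],[368,156]],float)
def base(p,M): 
    Rz=R.from_euler('z',p[2]).as_matrix(); return M@Rz.T+[p[0],p[1],0]
f=lambda p:(proj(c,base(p,M))-U).ravel()
s=least_squares(f,[.52,-.02,0],loss='soft_l1'); print(s.x,s.fun.reshape(-1,2).round(1).tolist())
print(plane(c,[[218,12],[243,222],[457,212],[466,2]],.1).round(4).tolist())
np.save("base.npy",s.x)
im=c["img"].copy()
def dot(P,col):
    for u in proj(c,base(s.x,np.array(P)/1000.)): cv2.circle(im,tuple(int(round(v)) for v in u),2,col,-1)
dot(M*1000,(255,0,0)); dot([[-18,0,95.5],[-8,0,99],[-58,0,95.5]],(0,200,0)); dot([[85,0,100],[118,105,100],[85,75,100]],(0,0,255))
cv2.imwrite("pics/w3o.png",cv2.resize(im[0:240,200:500,::-1],None,fx=2.5,fy=2.5))
print("heel",base(s.x,np.array([[-8,0,99]])/1000.),"bar",base(s.x,np.array([[-58,0,95.5]])/1000.))
E
```

```text
[ 0.52845686 -0.02529823  0.01884959] [[0.1, -2.1], [0.2, 0.1], [0.3, 0.0], [0.3, -0.1], [0.9, 0.3], [0.4, 0.9], [-5.3, 5.1], [-1.5, -6.2]]
[[0.4082, 0.0757, 0.1], [0.4123, -0.1324, 0.1], [0.6481, -0.128, 0.1], [0.6403, 0.0781, 0.1]]
heel [[ 0.52045828 -0.02544902  0.099     ]] bar [[ 0.47046716 -0.02639144  0.0955    ]]
```

View pics/w3o.png

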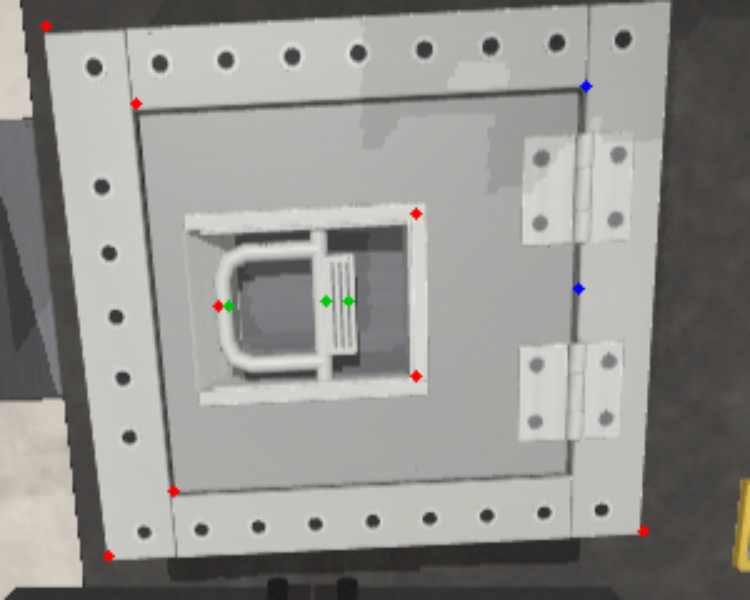

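>>> play_rows(
  commands=[
    {"x":20,"y":9,"z":30,"spin":-0.02},
    {"x":20,"y":9,"z":40,"spin":-0.02},
    {"x":19,"y":9,"z":40,"spin":-0.01},
    {"x":0,"y":0,"z":30,"spin":0},
    {"x":0,"y":0,"z":0,"spin":0},
    {"x":0,"y":0,"z":0,"spin":0},
  ],
)

```text
time: 4.6
position: [0.5356, -0.0215, 0.1487]
tool_rot: [0.697, 0.717, 0.001, 0.011]
ft_force: [1.3, 0.3, 0.1]
grip_width: 0.0007
```

```bash
cat >> h.py <<'E'
BP=np.load("base.npy")
def Wp(b): # base mm -> world
    return R.from_euler('z',BP[2]).as_matrix()@(np.array(b)/1000.)+[BP[0],BP[1],0]
def need(b=None,w=None,yaw=None):
    o=robot.get_obs(); t=Wp(b) if b is not None else np.array(w)
    Rm=R.from_quat(o["tool_rot"]).as_matrix(); d=Rm.T@(t-o["position"])*1000
    y=np.arctan2(Rm[1,0],Rm[0,0])
    print("t",round(o["time"],2),"pos",o["position"].round(4),"need tool",d.round(1),"yaw",round(np.degrees(y),1),"baseyaw",round(np.degrees(y-BP[2]),1),"tilt",Rm[:2,2].round(3),"F",o["ft_force"].round(1),"w",round(o["grip_width"],4))
    if yaw is not None: print("spin",round(-(np.radians(yaw)+BP[2]-y),3))
    bb=R.from_euler('z',-BP[2]).as_matrix()@(o["position"]-[BP[0],BP[1],0])*1000; print("base pos",bb.round(1))
E
python3 -c "
from h import *
need([1,-1,108],yaw=90)"
```

```text
t 4.6 pos [ 0.5356 -0.0215  0.1487] need tool [-4.  -7.  40.6] yaw 91.7 baseyaw 90.6 tilt [ 0.017 -0.014] F [1.3 0.3 0.1] w 0.0007
spin 0.01
base pos [  7.2   3.7 148.7]
```

>>> play_rows(
  commands=[
    {"x":-4,"y":-7,"z":15,"spin":0.01},
    {"x":0,"y":0,"z":15,"spin":0},
    {"x":0,"y":0,"z":5,"spin":0},
    {"x":0,"y":0,"z":0,"spin":0},
    {"x":0,"y":0,"z":0,"spin":0},
  ],
)

```text
time: 5.1
position: [0.535, -0.0277, 0.1213]
tool_rot: [0.7, 0.714, 0.005, 0.018]
ft_force: [0.5, 0.2, -0.3]
grip_width: 0.0011
```

```bash
python3 -c "
from h import *
need([1,-1,104],yaw=90)
c=cam('wrist');save(c,'w4')
c=cam('scene');save(c,'s4',(270,150,370,225),8)"
```

```text
t 5.1 pos [ 0.535  -0.0277  0.1213] need tool [ 1.9 -6.  17.1] yaw 91.1 baseyaw 90.0 tilt [ 0.032 -0.018] F [ 0.5  0.2 -0.3] w 0.0011
spin -0.0
base pos [  6.4  -2.6 121.3]
```

View pics/w4.png

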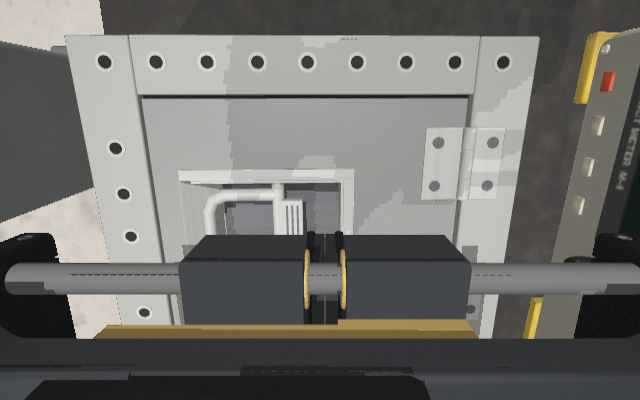

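View pics/s4.png

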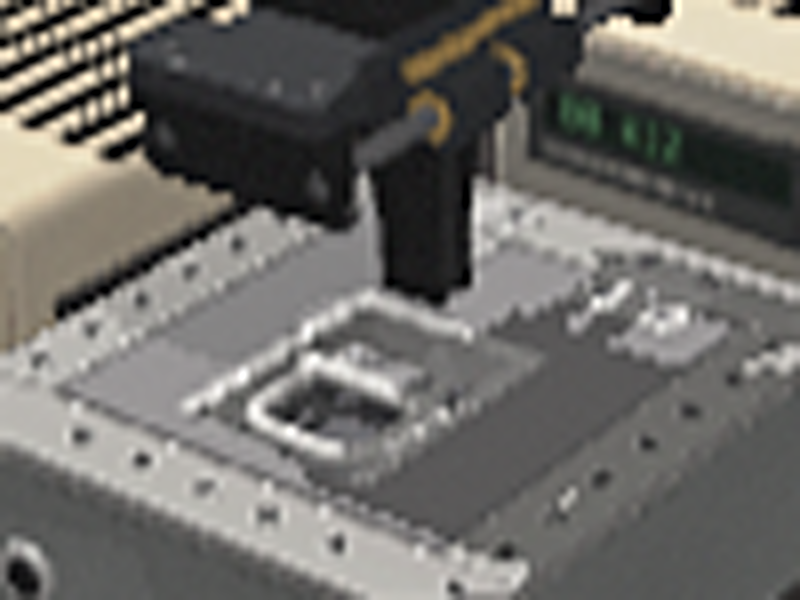

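>>> play_rows(
  commands=[
    {"x":2,"y":-6,"z":8,"spin":0},
    {"x":0,"y":0,"z":6,"spin":0},
    {"x":0,"y":0,"z":0,"spin":0},
  ],
)

```text
time: 5.5
position: [0.5295, -0.026, 0.1072]
tool_rot: [0.7, 0.714, 0.006, 0.019]
ft_force: [-0.9, -1.0, 0.3]
grip_width: 0.0006
```

```bash
python3 -c "
from h import *
need([1,-1,104],yaw=90)"
```

```text
t 5.5 pos [ 0.5295 -0.026   0.1072] need tool [-0.2 -0.1  3.2] yaw 91.1 baseyaw 90.0 tilt [ 0.035 -0.018] F [-0.9 -1.   0.3] w 0.0006
spin -0.0
base pos [  1.   -0.7 107.2]
```

>>> play_rows(
  commands=[
    {"x":0,"y":0,"z":4,"spin":0},
    {"x":0,"y":0,"z":4,"spin":0},
    {"x":0,"y":0,"z":4,"spin":0},
  ],
)

```text
time: 5.8
position: [0.5302, -0.0261, 0.0947]
tool_rot: [0.7, 0.714, 0.006, 0.019]
ft_force: [-1.2, 0.4, 4.2]
grip_width: 0.0004
```

>>> play_rows(
  commands=[
    {"x":0,"y":0,"z":3,"spin":0},
    {"x":0,"y":0,"z":3,"spin":0},
  ],
)

```text
time: 6.0
position: [0.5317, -0.0265, 0.0886]
tool_rot: [0.7, 0.714, 0.007, 0.02]
ft_force: [1.8, 0.3, 0.6]
grip_width: 0.0005
```

```bash
python3 -c "
from h import *
need([1,-1,104],yaw=90)
c=cam('wrist');save(c,'w5')
c=cam('scene');save(c,'s5',(270,150,370,225),8)"
```

```text
t 6.0 pos [ 0.5317 -0.0265  0.0886] need tool [ -0.   -1.6 -15.5] yaw 91.1 baseyaw 90.0 tilt [ 0.038 -0.019] F [1.8 0.3 0.6] w 0.0005
spin -0.0
base pos [ 3.2 -1.3 88.6]
```

View pics/w5.png

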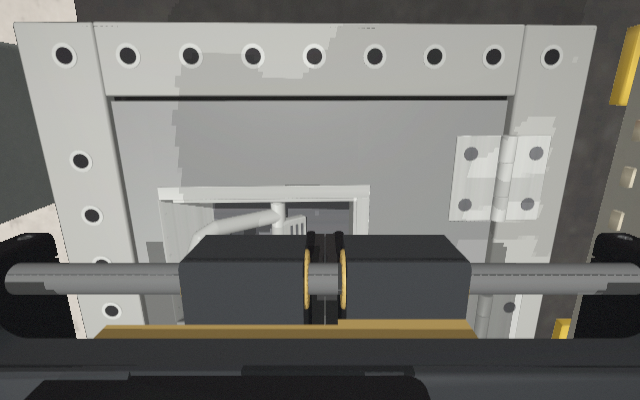

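View pics/s5.png

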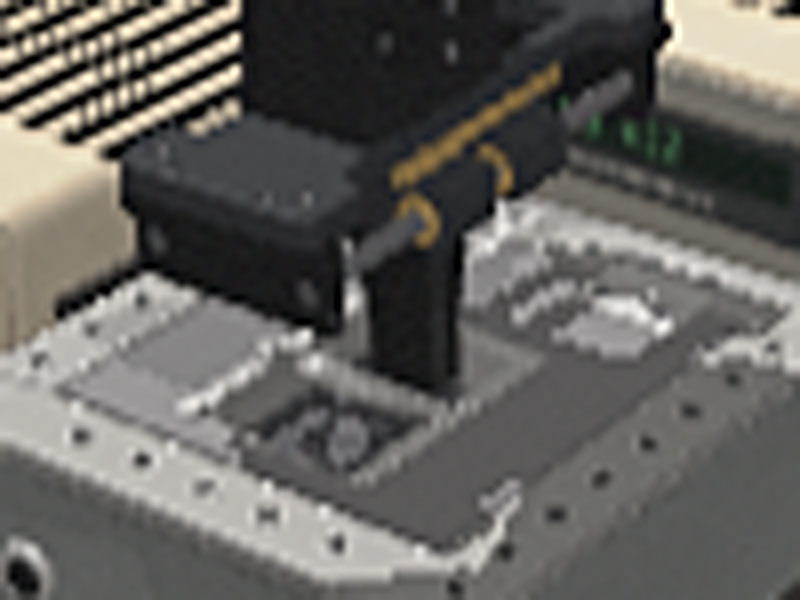

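>>> play_rows(
  commands=[
    {"x":0,"y":0,"z":3,"spin":0},
    {"x":0,"y":-3,"z":0,"spin":0},
    {"x":0,"y":-3,"z":0,"spin":0},
  ],
)

```text
time: 6.4
position: [0.5314, -0.027, 0.0852]
tool_rot: [0.701, 0.713, 0.011, 0.025]
ft_force: [7.4, 3.6, -2.2]
grip_width: 0.0002
```

```bash
python3 -c "
from h import *
need([1,-1,104],yaw=90)
c=cam('wrist');save(c,'w6')
"
```

```text
t 6.4 pos [ 0.5314 -0.027   0.0852] need tool [  0.3  -1.  -18.9] yaw 90.9 baseyaw 89.8 tilt [ 0.05  -0.019] F [ 7.4  3.6 -2.2] w 0.0002
spin -0.003
base pos [ 2.9 -1.7 85.2]
```

View pics/w6.png

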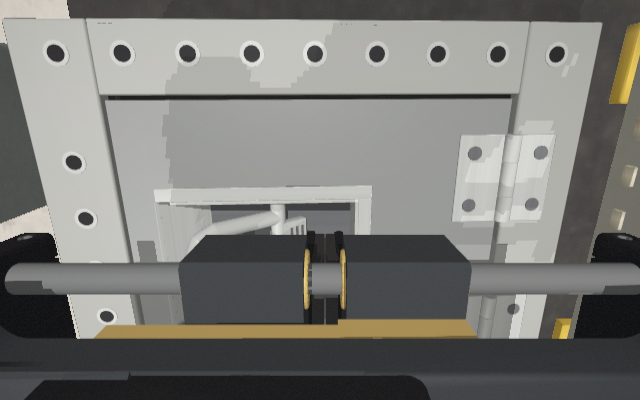

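>>> play_rows(
  commands=[
    {"x":0,"y":0,"z":-20,"spin":0},
    {"x":0,"y":0,"z":-30,"spin":0},
    {"x":-30,"y":0,"z":-40,"spin":0},
    {"x":-30,"y":0,"z":-30,"spin":0},
    {"x":0,"y":0,"z":0,"spin":0},
  ],
)

```text
time: 6.95
position: [0.5241, -0.0849, 0.2072]
tool_rot: [0.7, 0.714, 0.009, 0.022]
ft_force: [0.6, -0.7, -0.3]
grip_width: 0.0006
```

```bash
python3 -c "
from h import *
need([1,-1,104],yaw=90)
c=cam('wrist');save(c,'w7')
c=cam('scene');save(c,'s7',(270,150,370,225),8)
"
```

```text
t 6.95 pos [ 0.5241 -0.0849  0.2072] need tool [ 60.4   2.1 102.3] yaw 91.1 baseyaw 90.0 tilt [ 0.043 -0.018] F [ 0.6 -0.7 -0.3] w 0.0006
spin 0.0
base pos [ -5.5 -59.5 207.2]
```

View pics/w7.png

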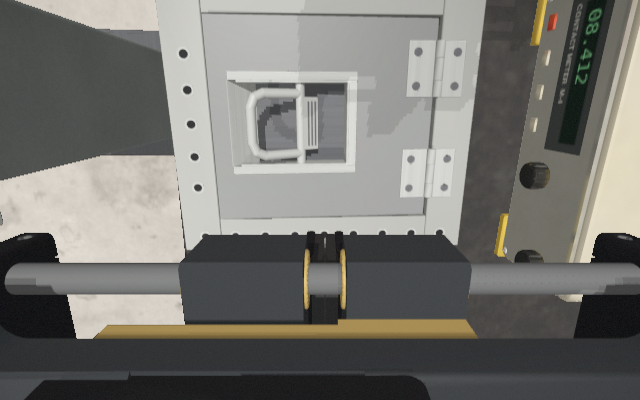

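View pics/s7.png

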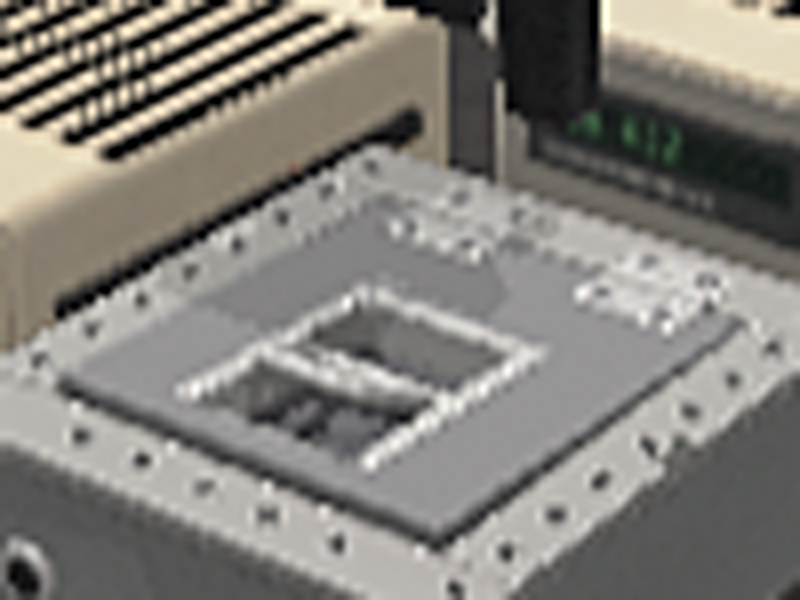

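```bash
python3 -c "
from h import *
c=cam('wrist');save(c,'w8',(150,0,500,240),2.2)
np.save('w8.npy',c['world_to_cam'])
"
```

```text
(no output)
```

View pics/w8.png

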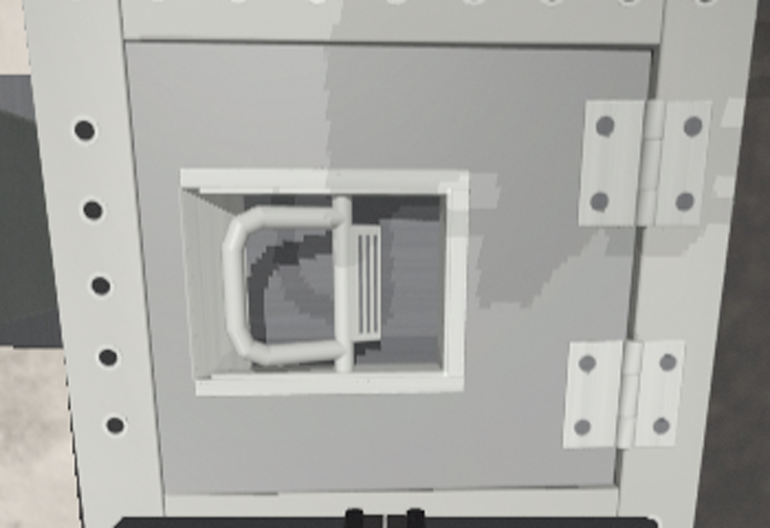

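```bash
python3 -c "
from h import *
c=cam('wrist'); s=cam('scene'); save(s,'s8',(270,150,370,225),8)
px=lambda a:np.array(a)/2.2+[150,0]
print('deck edge x', plane(c,px([[28,0],[55,270],[78,480]]),.1)[:,:2], Wp([-118,80,100]),Wp([-118,-80,100]))
print('hatch edge x', plane(c,px([[125,42],[145,270],[165,490]]),.1)[:,:2], Wp([-85,75,100]),Wp([-85,-75,100]))
def hp(r,z,y,phi): # dist from hinge, height rel top
    return Wp([85-r*np.cos(phi)-z*np.sin(phi)*-1*-1, y,100+r*np.sin(phi)+z*np.cos(phi)])
for phi in [0,.03,.06]:
  for th in [0,.2,.4,.5,.6,.8]:
    P=hp(103+40*np.cos(th),-4.5+40*np.sin(th),0,phi)
    print(phi,th,'wrist',proj(c,P).round(1)[0],'scene8',((proj(s,P)-[270,150])*8).round(0)[0])
  print('pin',proj(c,hp(103,-4.5,0,phi)).round(1),'scene pin',((proj(s,hp(103,-4.5,0,phi))-[270,150])*8).round(0),'corner',((proj(s,[hp(170,0,-75,phi),hp(170,0,75,phi)])-[270,150])*8).round(0).tolist(),proj(c,[hp(170,0,-75,phi),hp(170,0,75,phi)]).round(1).tolist())
print(px([[125,42],[165,490],[235,285],[343,285]]))
"
```

```text
deck edge x [[ 0.40902239  0.05854553]
 [ 0.4093334  -0.02382822]
 [ 0.41035177 -0.09980376]] [0.40896994 0.05246343 0.1       ] [ 0.4119857  -0.10750814  0.1       ]
hatch edge x [[ 0.43818647  0.04755646]
 [ 0.43988773 -0.0232034 ]
 [ 0.44207586 -0.10340611]] [0.44205832 0.04808632 0.1       ] [ 0.4448856  -0.10188703  0.1       ]
0 0 wrist [257.6 127.5] scene8 [287. 436.]
0 0.2 wrist [257.  128.1] scene8 [288. 413.]
0 0.4 wrist [258.6 128.8] scene8 [293. 389.]
0 0.5 wrist [260.3 129.2] scene8 [296. 377.]
0 0.6 wrist [262.5 129.5] scene8 [300. 365.]
0 0.8 wrist [268.7 130.1] scene8 [310. 341.]
pin [[309.2 127.5]] scene pin [[365. 384.]] corner [[428.0, 543.0], [51.0, 384.0]] [[228.3, 221.0], [212.4, 18.4]]
0.03 0 wrist [257.  127.8] scene8 [287. 424.]
0.03 0.2 wrist [256.1 128.5] scene8 [288. 402.]
0.03 0.4 wrist [257.3 129.2] scene8 [292. 378.]
0.03 0.5 wrist [258.8 129.6] scene8 [295. 366.]
0.03 0.6 wrist [260.9 129.9] scene8 [299. 354.]
0.03 0.8 wrist [266.9 130.5] scene8 [309. 331.]
pin [[309.4 127.8]] scene pin [[365. 376.]] corner [[428.0, 528.0], [50.0, 370.0]] [[226.9, 223.1], [210.3, 16.6]]
0.06 0 wrist [256.5 128.2] scene8 [288. 412.]
0.06 0.2 wrist [255.2 128.9] scene8 [288. 390.]
0.06 0.4 wrist [256.2 129.6] scene8 [291. 366.]
0.06 0.5 wrist [257.6 130. ] scene8 [294. 355.]
0.06 0.6 wrist [259.6 130.3] scene8 [298. 343.]
0.06 0.8 wrist [265.4 130.9] scene8 [307. 321.]
pin [[309.7 128.1]] scene pin [[366. 367.]] corner [[429.0, 513.0], [49.0, 356.0]] [[225.6, 225.3], [208.4, 14.7]]
[[206.81818182  19.09090909]
 [225.         222.72727273]
 [256.81818182 129.54545455]
 [305.90909091 129.54545455]]
```

View pics/s8.png

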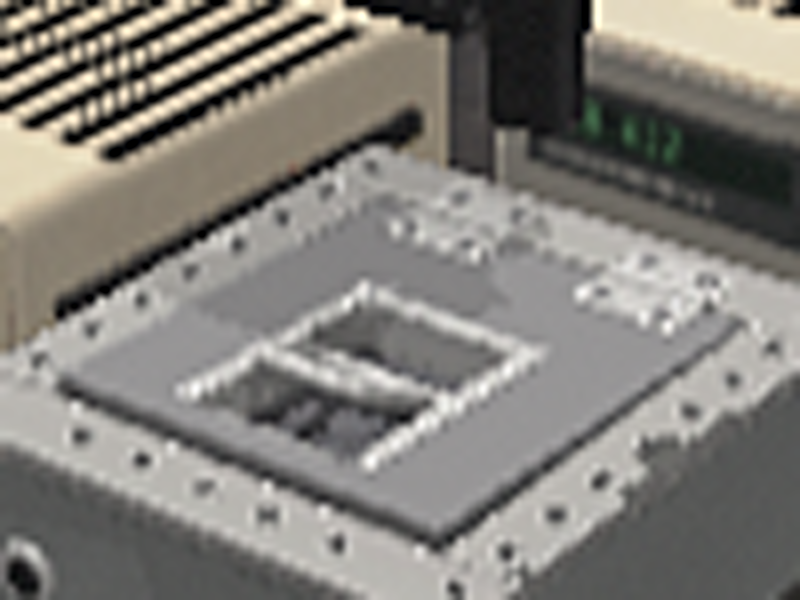

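```bash
python3 -c "
from h import *
need([-53,-1,135],yaw=90)
"
```

```text
t 7.2 pos [ 0.5201 -0.0801  0.2018] need tool [ 54.7 -45.5  64.7] yaw 91.3 baseyaw 90.2 tilt [ 0.032 -0.012] F [-0.  -0.7 -0.3] w 0.0003
spin 0.004
base pos [ -9.4 -54.7 201.8]
```

>>> play_rows(
  commands=[
    {"x":27,"y":-23,"z":20,"spin":0},
    {"x":27,"y":-22,"z":20,"spin":0},
    {"x":0,"y":0,"z":20,"spin":0},
    {"x":0,"y":0,"z":0,"spin":0},
  ],
  grip=0.36,
  newtons=15,
)

```text
time: 7.6
position: [0.4709, -0.0227, 0.1335]
tool_rot: [0.698, 0.716, 0.005, 0.011]
ft_force: [0.2, 0.7, 0.3]
grip_width: 0.0249
```

```bash
python3 -c "
from h import *
need([-53,-1,120],yaw=90)
c=cam('wrist');save(c,'w9')
c=cam('scene');save(c,'s9',(270,150,370,225),8)
"
```

```text
t 7.6 pos [ 0.4709 -0.0227  0.1335] need tool [-4.6  4.1 13.6] yaw 91.5 baseyaw 90.4 tilt [ 0.022 -0.009] F [0.2 0.7 0.3] w 0.0249
spin 0.007
base pos [-57.5   3.7 133.5]
```

View pics/w9.png

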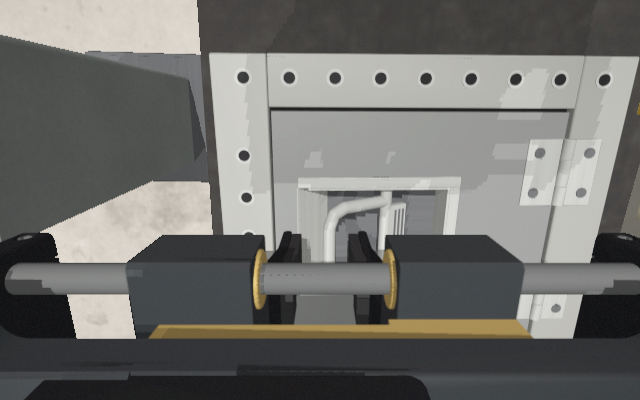

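View pics/s9.png

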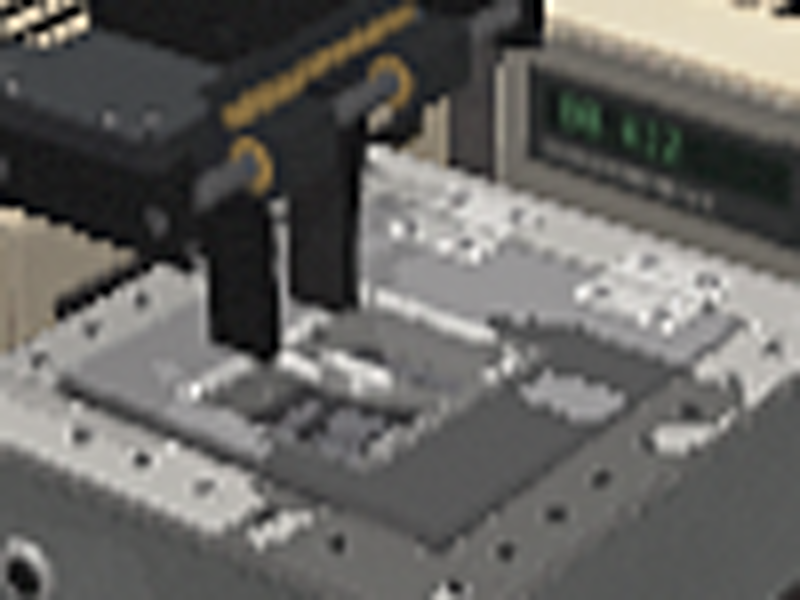

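>>> play_rows(
  commands=[
    {"x":-4,"y":3,"z":10,"spin":0},
    {"x":0,"y":0,"z":10,"spin":0},
    {"x":0,"y":0,"z":6,"spin":0},
    {"x":0,"y":0,"z":0,"spin":0},
  ],
)

```text
time: 8.1
position: [0.4803, -0.0296, 0.109]
tool_rot: [0.698, 0.716, 0.007, 0.016]
ft_force: [0.4, 0.1, -0.1]
grip_width: 0.0311
```

```bash
python3 -c "
from h import *
need([-54,-1,105],yaw=90)
"
```

```text
t 8.1 pos [ 0.4803 -0.0296  0.109 ] need tool [ 2.5 -5.9  3.8] yaw 91.4 baseyaw 90.3 tilt [ 0.032 -0.012] F [ 0.4  0.1 -0.1] w 0.0311
spin 0.006
base pos [-48.2  -3.4 109. ]
```

>>> play_rows(
  commands=[
    {"x":2,"y":-6,"z":3,"spin":0},
    {"x":0,"y":0,"z":0,"spin":0},
  ],
)

```text
time: 8.3
position: [0.4744, -0.0282, 0.1056]
tool_rot: [0.699, 0.715, 0.007, 0.016]
ft_force: [0.1, 0.5, 0.2]
grip_width: 0.0314
```

```bash
python3 -c "
from h import *
need([-54,-1,105],yaw=90)
c=cam('wrist');save(c,'w10')
"
```

```text
t 8.3 pos [ 0.4744 -0.0282  0.1056] need tool [0.8 0.1 0.6] yaw 91.4 baseyaw 90.3 tilt [ 0.033 -0.012] F [0.1 0.5 0.2] w 0.0314
spin 0.005
base pos [-54.1  -1.8 105.6]
```

View pics/w10.png

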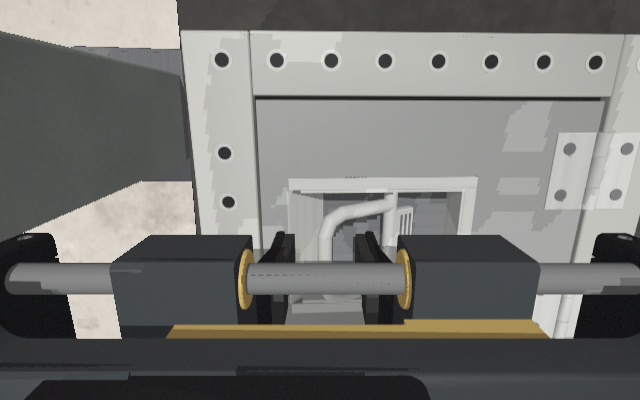

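Ring bar (col 325, rows 215–310) sits centred between the fingers. Close softly.

>>> play_rows(
  commands=[
    {"x":0,"y":0,"z":0,"spin":0},
    {"x":0,"y":0,"z":0,"spin":0},
    {"x":0,"y":0,"z":0,"spin":0},
    {"x":0,"y":0,"z":0,"spin":0},
  ],
  grip=0,
  newtons=12,
)

```text
time: 8.75
position: [0.4748, -0.0284, 0.1066]
tool_rot: [0.698, 0.716, 0.007, 0.017]
ft_force: [-4.4, -2.1, 0.8]
grip_width: 0.007
```

```bash
python3 -c "
from h import *
need([-54,-1,105],yaw=90)
c=cam('wrist');save(c,'w11')
c=cam('scene');save(c,'s11',(270,150,370,225),8)
"
```

```text
t 8.75 pos [ 0.4748 -0.0284  0.1066] need tool [ 1.1 -0.3  1.5] yaw 91.4 baseyaw 90.3 tilt [ 0.034 -0.013] F [-4.4 -2.1  0.8] w 0.007
spin 0.005
base pos [-53.7  -2.1 106.6]
```

View pics/w11.png

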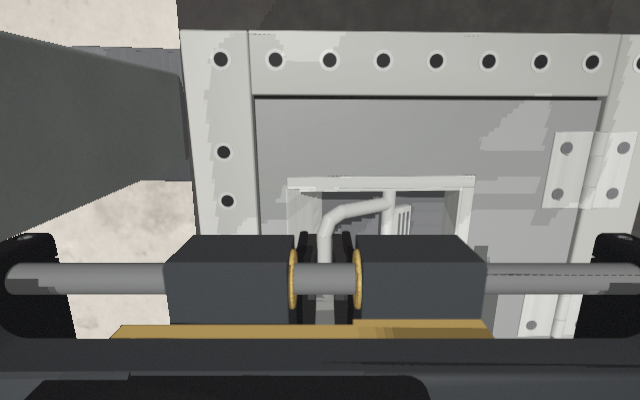

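View pics/s11.png

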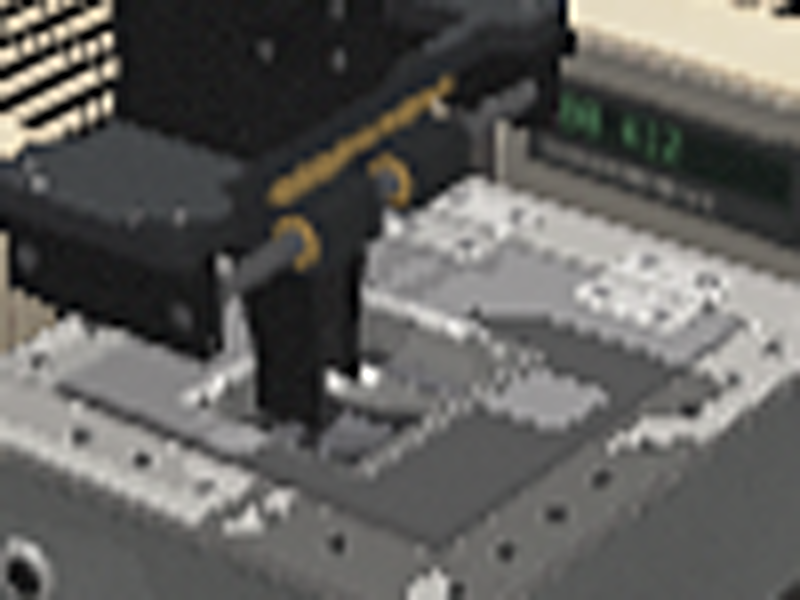

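>>> play_rows(
  commands=[
    {"x":0,"y":4,"z":-5,"spin":0},
    {"x":0,"y":5,"z":-4,"spin":0},
    {"x":0,"y":5,"z":-3,"spin":0},
    {"x":0,"y":0,"z":0,"spin":0},
  ],
  newtons=25,
)

```text
time: 9.25
position: [0.4836, -0.0283, 0.1185]
tool_rot: [0.698, 0.716, 0.003, 0.012]
ft_force: [0.7, -0.5, -2.4]
grip_width: 0.0058
```

```bash
python3 -c "
from h import *
need([-40,-1,119],yaw=90)
c=cam('wrist');save(c,'w12')
c=cam('scene');save(c,'s12',(270,150,370,225),8)
"
```

```text
t 9.25 pos [ 0.4836 -0.0283  0.1185] need tool [ 1.1  4.9 -0.4] yaw 91.5 baseyaw 90.4 tilt [ 0.02  -0.013] F [ 0.7 -0.5 -2.4] w 0.0058
spin 0.007
base pos [-44.9  -2.1 118.5]
```

View pics/w12.png

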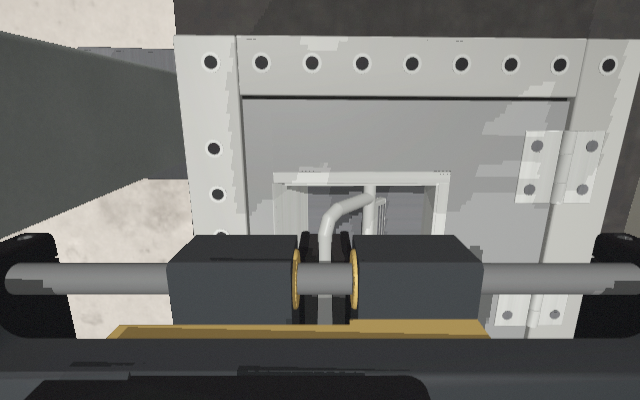

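View pics/s12.png

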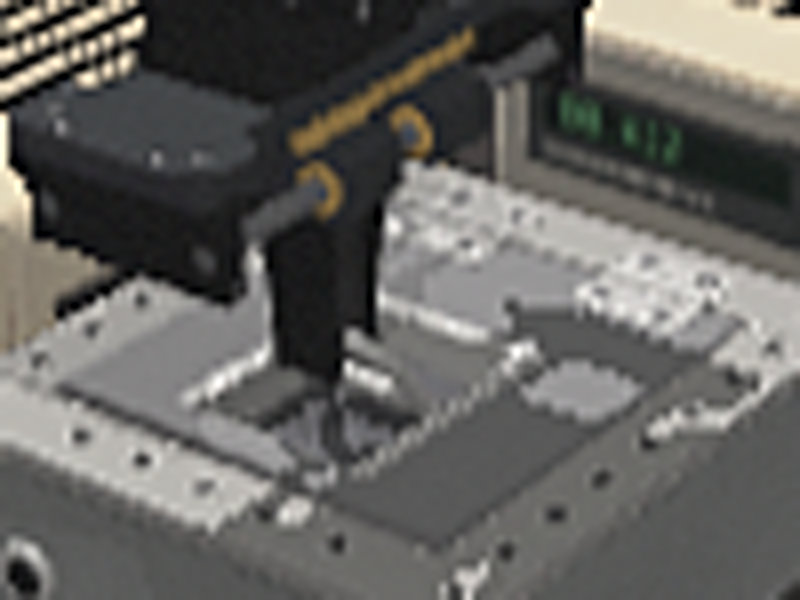

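>>> play_rows(
  commands=[
    {"x":0,"y":4,"z":-3,"spin":0},
    {"x":0,"y":0,"z":3,"spin":0},
    {"x":0,"y":0,"z":2,"spin":0},
    {"x":0,"y":0,"z":0,"spin":0},
  ],
)

```text
time: 9.75
position: [0.4846, -0.0282, 0.1177]
tool_rot: [0.697, 0.717, -0.0, 0.01]
ft_force: [-0.3, -1.7, -1.2]
grip_width: 0.0061
```

```bash
python3 -c "
from h import *
need([-40,-1,119],yaw=90)
s=cam('scene');save(s,'s13',(270,150,370,225),8)
"
```

```text
t 9.75 pos [ 0.4846 -0.0282  0.1177] need tool [ 1.1  4.  -1.2] yaw 91.6 baseyaw 90.5 tilt [ 0.014 -0.013] F [-0.3 -1.7 -1.2] w 0.0061
spin 0.009
base pos [-43.9  -2.1 117.7]
```

View pics/s13.png

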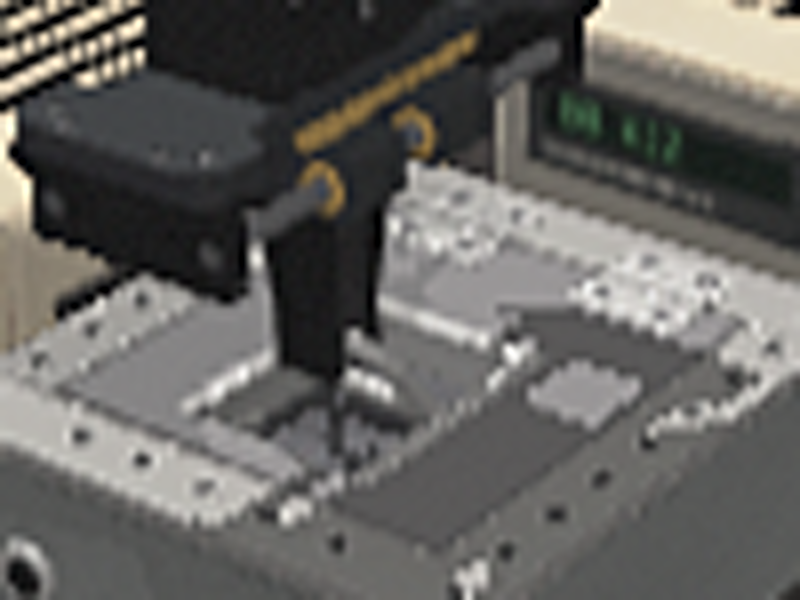

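>>> play_rows(
  commands=[
    {"x":0,"y":3,"z":-13,"spin":0},
    {"x":0,"y":4,"z":-12,"spin":0},
    {"x":0,"y":6,"z":-12,"spin":0},
    {"x":0,"y":7,"z":-11,"spin":0},
  ],
  newtons=20,
)

```text
time: 10.2
position: [0.5054, -0.0277, 0.1638]
tool_rot: [0.697, 0.717, -0.0, 0.01]
ft_force: [-1.0, -4.4, -6.7]
grip_width: 0.0057
```

```bash
python3 -c "
from h import *
need([-20,-1,160],yaw=90)
s=cam('scene');save(s,'s14',(230,80,400,225),4)
"
```

```text
t 10.2 pos [ 0.5054 -0.0277  0.1638] need tool [0.9 3.1 3.8] yaw 91.6 baseyaw 90.5 tilt [ 0.014 -0.014] F [-1.  -4.4 -6.7] w 0.0057
spin 0.009
base pos [-23.1  -1.9 163.8]
```

View pics/s14.png

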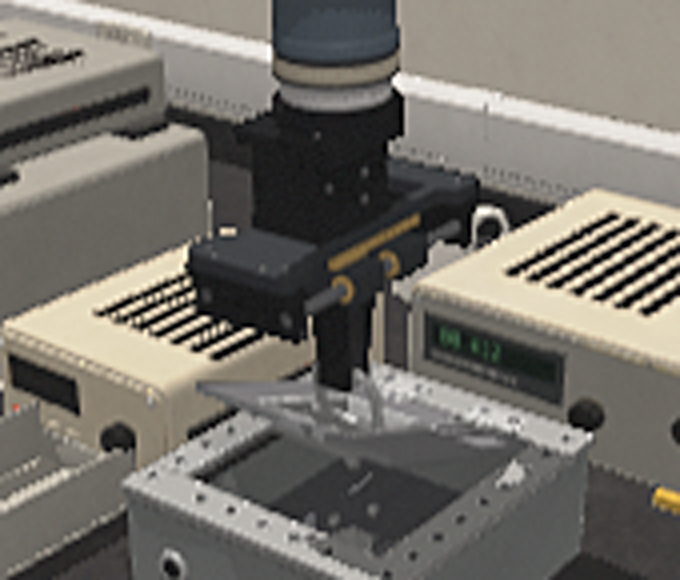

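>>> play_rows(
  commands=[
    {"x":0,"y":8,"z":-10,"spin":0},
    {"x":0,"y":9,"z":-10,"spin":0},
    {"x":0,"y":10,"z":-9,"spin":0},
    {"x":0,"y":11,"z":-8,"spin":0},
    {"x":0,"y":11,"z":-6,"spin":0},
  ],
)

```text
time: 10.75
position: [0.5487, -0.0267, 0.2029]
tool_rot: [0.696, 0.718, -0.007, 0.004]
ft_force: [-4.7, -4.2, -3.1]
grip_width: 0.006
```

```bash
python3 -c "
from h import *
need([-20,-1,160],yaw=90)
s=cam('scene');save(s,'s15',(230,80,400,225),4)
s=cam('wrist');save(s,'w15')
"
```

```text
t 10.75 pos [ 0.5487 -0.0267  0.2029] need tool [  1.9 -40.   43. ] yaw 91.7 baseyaw 90.6 tilt [-0.003 -0.016] F [-4.7 -4.2 -3.1] w 0.006
spin 0.011
base pos [ 20.2  -1.8 202.9]
```

View pics/s15.png

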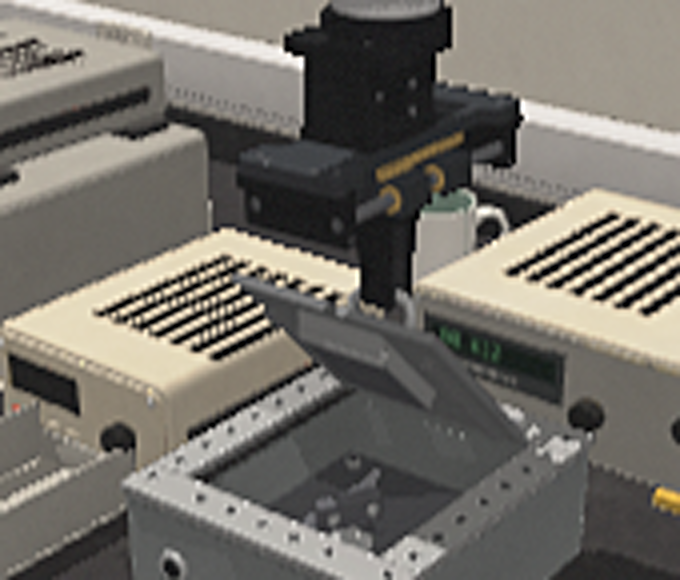

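View pics/w15.png

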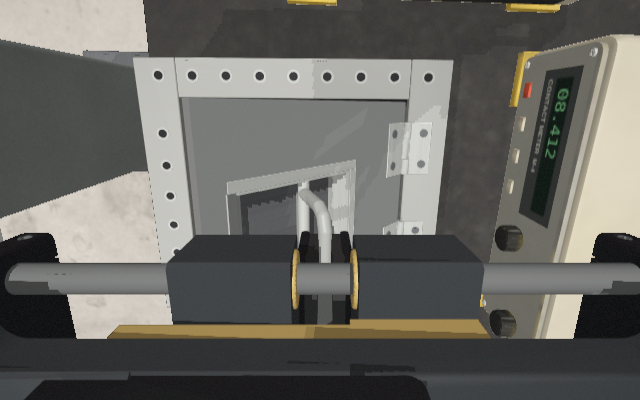

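>>> play_rows(
  commands=[
    {"x":0,"y":12,"z":-6,"spin":0},
    {"x":0,"y":12,"z":-5,"spin":0},
    {"x":0,"y":12,"z":-3,"spin":0},
    {"x":0,"y":13,"z":-2,"spin":0},
  ],
)

```text
time: 11.25
position: [0.5895, -0.0259, 0.2154]
tool_rot: [0.696, 0.718, -0.014, -0.002]
ft_force: [-6.8, -2.8, 10.4]
grip_width: 0.0062
```

```bash
python3 -c "
from h import *
need([-20,-1,160],yaw=90)
s=cam('scene');save(s,'s16',(230,80,400,225),4)
s=cam('wrist');save(s,'w16')
"
```

```text
t 11.25 pos [ 0.5895 -0.0259  0.2154] need tool [  2.8 -79.7  57.3] yaw 91.8 baseyaw 90.7 tilt [-0.023 -0.018] F [-6.8 -2.8 10.4] w 0.0062
spin 0.013
base pos [ 61.   -1.8 215.4]
```

View pics/s16.png

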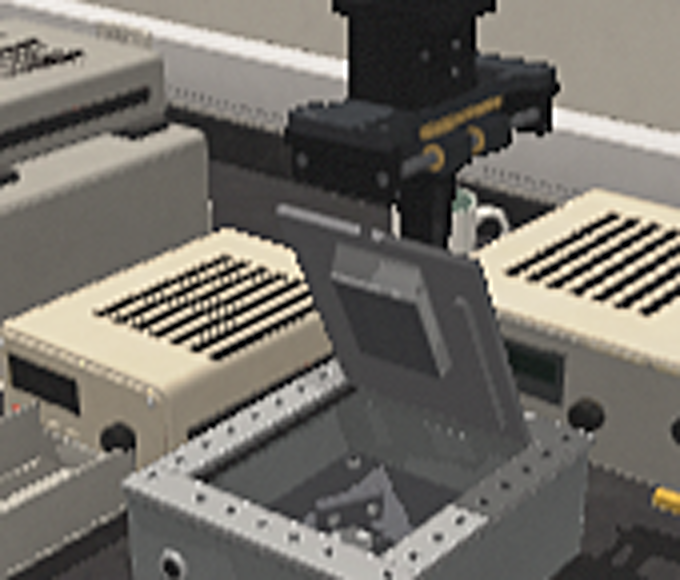

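View pics/w16.png

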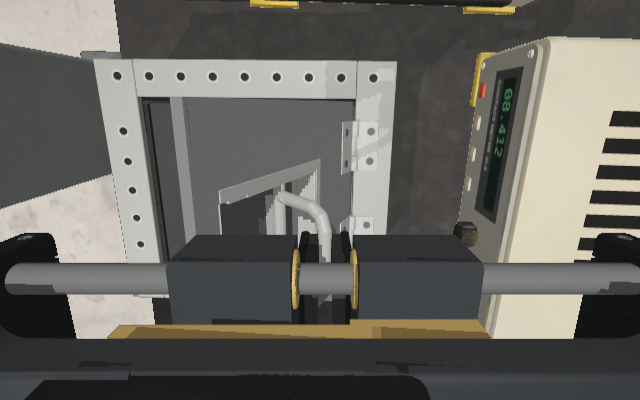

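>>> play_rows(
  commands=[
    {"x":0,"y":10,"z":-5,"spin":0},
    {"x":0,"y":8,"z":-3,"spin":0},
    {"x":0,"y":0,"z":0,"spin":0},
  ],
)

```text
time: 11.65
position: [0.6071, -0.0256, 0.2213]
tool_rot: [0.696, 0.718, -0.015, -0.003]
ft_force: [-0.6, -1.4, 1.5]
grip_width: 0.0062
```

>>> play_rows(
  commands=[
    {"x":0,"y":0,"z":0,"spin":0},
    {"x":0,"y":0,"z":0,"spin":0},
    {"x":0,"y":0,"z":0,"spin":0},
  ],
  grip=0.22,
)

```text
time: 11.95
position: [0.6099, -0.0241, 0.2221]
tool_rot: [0.696, 0.718, -0.011, -0.0]
ft_force: [-0.3, -0.6, -0.1]
grip_width: 0.0173
```

```bash
python3 -c "
from h import *
need([-20,-1,160],yaw=90)
s=cam('scene');save(s,'s17',(230,80,400,225),4)
s=cam('wrist');save(s,'w17')
"
```

```text
t 11.95 pos [ 0.6099 -0.0241  0.2221] need tool [   1.6 -100.3   63.8] yaw 91.8 baseyaw 90.7 tilt [-0.016 -0.015] F [-0.3 -0.6 -0.1] w 0.0173
spin 0.013
base pos [ 81.4  -0.3 222.1]
```

View pics/s17.png

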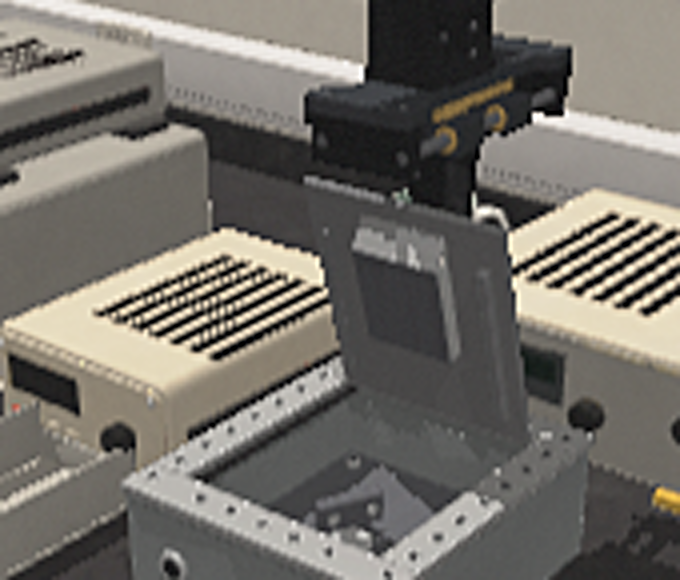

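View pics/w17.png

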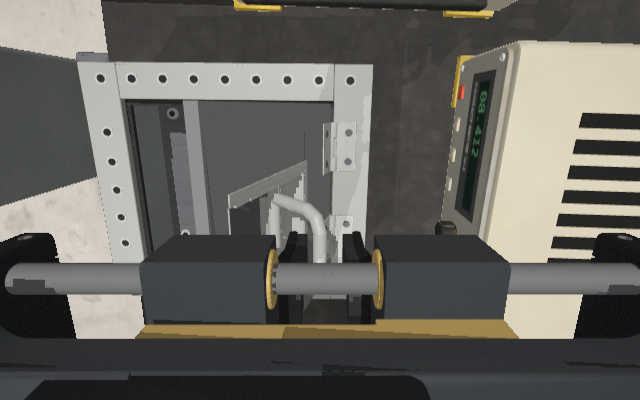

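>>> play_rows(
  commands=[
    {"x":0,"y":0,"z":-30,"spin":0},
    {"x":0,"y":0,"z":-40,"spin":0},
    {"x":0,"y":-15,"z":-30,"spin":0},
    {"x":0,"y":-45,"z":0,"spin":0},
    {"x":0,"y":-45,"z":0,"spin":0},
    {"x":0,"y":0,"z":0,"spin":0},
  ],
)

```text
time: 12.65
position: [0.5044, -0.0245, 0.3267]
tool_rot: [0.695, 0.719, -0.01, -0.001]
ft_force: [-0.6, 1.4, -0.7]
grip_width: 0.0191
```

```bash
python3 -c "
from h import *
need([-15,-1,245],yaw=90)
s=cam('side');save(s,'d18',(260,120,400,230),5)
s=cam('wrist');save(s,'w18')
"
```

```text
t 12.65 pos [ 0.5044 -0.0245  0.3267] need tool [-1.3 10.3 81.6] yaw 91.9 baseyaw 90.8 tilt [-0.015 -0.014] F [-0.6  1.4 -0.7] w 0.0191
spin 0.015
base pos [-24.    1.2 326.7]
```

View pics/d18.png

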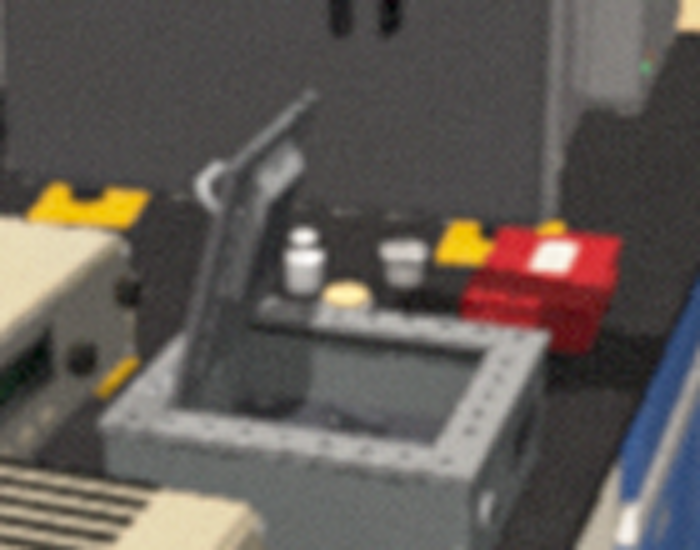

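View pics/w18.png

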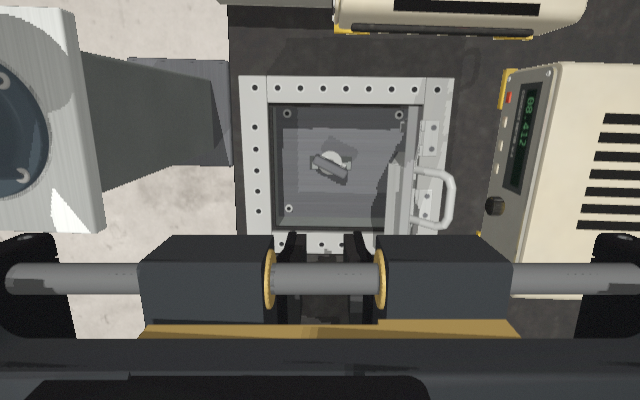

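>>> play_rows(
  commands=[
    {"x":0,"y":0,"z":40,"spin":0},
    {"x":0,"y":0,"z":35,"spin":0},
    {"x":0,"y":10,"z":3,"spin":0},
    {"x":0,"y":15,"z":0,"spin":0},
  ],
  grip=0,
)

```text
time: 13.15
position: [0.543, -0.0271, 0.2501]
tool_rot: [0.695, 0.718, -0.005, 0.007]
ft_force: [0.4, -0.0, -0.2]
grip_width: 0.0013
```

```bash
python3 -c "
from h import *
need([20,-1,245],yaw=90)
s=cam('side');save(s,'d19',(260,120,400,230),5)
"
```

```text
t 13.15 pos [ 0.543  -0.0271  0.2501] need tool [1.  5.5 5.1] yaw 91.9 baseyaw 90.8 tilt [ 0.004 -0.017] F [ 0.4 -0.  -0.2] w 0.0013
spin 0.014
base pos [ 14.5  -2.  250.1]
```

View pics/d19.png

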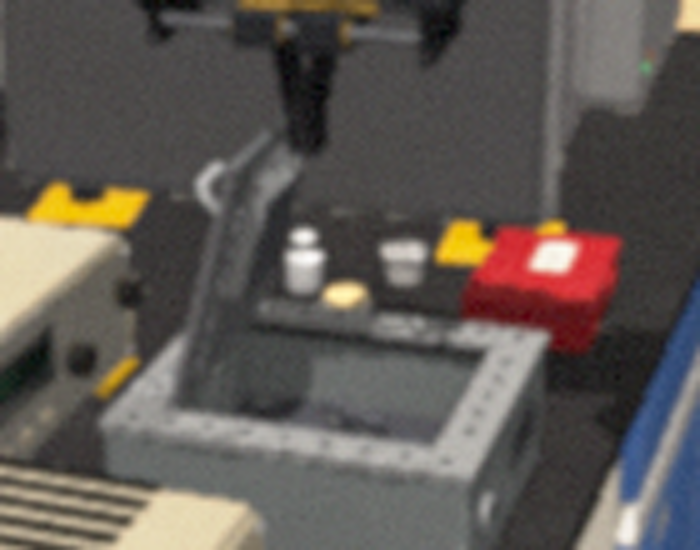

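>>> play_rows(
  commands=[
    {"x":1,"y":6,"z":6,"spin":0},
    {"x":0,"y":12,"z":-1,"spin":0},
    {"x":0,"y":14,"z":-2,"spin":0},
    {"x":0,"y":14,"z":-1,"spin":0},
    {"x":0,"y":14,"z":0,"spin":0},
  ],
)

```text
time: 13.7
position: [0.6083, -0.0249, 0.2508]
tool_rot: [0.695, 0.719, -0.007, 0.007]
ft_force: [-2.9, -0.6, 1.0]
grip_width: 0.0002
```

```bash
python3 -c "
from h import *
need([20,-1,245],yaw=90)
s=cam('side');save(s,'d20',(260,120,400,230),5)
"
```

```text
t 13.7 pos [ 0.6083 -0.0249  0.2508] need tool [  1.1 -59.8   5.9] yaw 91.9 baseyaw 90.9 tilt [-0.   -0.02] F [-2.9 -0.6  1. ] w 0.0002
spin 0.015
base pos [ 79.8  -1.1 250.8]
```

View pics/d20.png

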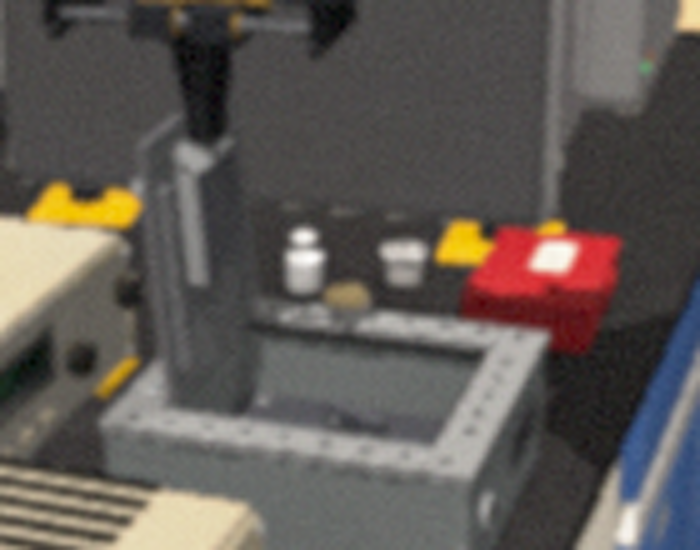

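Past upright; keep pushing to the stop.

>>> play_rows(
  commands=[
    {"x":0,"y":12,"z":2,"spin":0},
    {"x":0,"y":10,"z":2,"spin":0},
    {"x":0,"y":8,"z":2,"spin":0},
    {"x":0,"y":8,"z":2,"spin":0},
  ],
)

```text
time: 14.15
position: [0.6324, -0.0244, 0.2487]
tool_rot: [0.694, 0.72, -0.023, -0.007]
ft_force: [-21.0, -0.9, 20.1]
grip_width: 0.0005
```

```bash
python3 -c "
from h import *
need([20,-1,245],yaw=90)
s=cam('side');save(s,'d21',(260,120,400,230),5)
"
```

```text
t 14.15 pos [ 0.6324 -0.0244  0.2487] need tool [  1.7 -83.7   7.2] yaw 92.1 baseyaw 91.0 tilt [-0.041 -0.024] F [-21.   -0.9  20.1] w 0.0005
spin 0.018
base pos [104.   -1.  248.7]
```

View pics/d21.png

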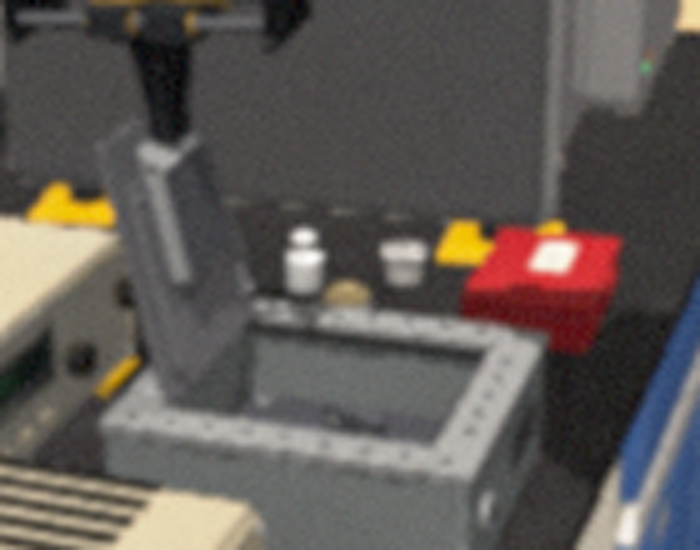

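>>> play_rows(
  commands=[
    {"x":0,"y":-15,"z":0,"spin":0},
    {"x":0,"y":-40,"z":-10,"spin":0},
    {"x":0,"y":-40,"z":-10,"spin":0},
    {"x":0,"y":-25,"z":0,"spin":0},
    {"x":0,"y":0,"z":0,"spin":0},
    {"x":0,"y":0,"z":0,"spin":0},
  ],
  grip=0.55,
)

```text
time: 14.8
position: [0.5134, -0.0283, 0.2774]
tool_rot: [0.694, 0.72, -0.02, -0.003]
ft_force: [0.4, 0.3, 0.1]
grip_width: 0.0406
```

```bash
python3 -c "
from h import *
need([-15,-1,245],yaw=90)
s=cam('side');save(s,'d22',(260,120,400,230),5)
c=cam('wrist');save(c,'w22');save(c,'w22c',(230,60,460,250),3.2)
for r in nets.outline_of(c,'transit_key')[:3]:
    m=r['region'].astype(np.uint8); cs=max(cv2.findContours(m,0,1)[0],key=cv2.contourArea)[:,0]
    print(r['conf'],r['pixel'],m.sum(),cv2.minAreaRect(cs),cv2.minAreaRect(plane(c,cs,.075)[:,:2].astype(np.float32)))
"
```

```text
t 14.8 pos [ 0.5134 -0.0283  0.2774] need tool [ 2.5  1.2 32.3] yaw 92.1 baseyaw 91.1 tilt [-0.032 -0.025] F [0.4 0.3 0.1] w 0.0406
spin 0.018
base pos [-15.1  -2.7 277.4]
0.75 [329.9, 164.3] 746 ((331.4000244140625, 165.70001220703125), (40.69643783569336, 25.043960571289062), 26.56505012512207) ((0.5137869119644165, -0.022101441398262978), (0.02757268026471138, 0.04469267651438713), 65.83091735839844)
0.72 [394.4, 161.2] 61735 ((418.5, 164.0), (198.0, 391.0), 90.0) ((0.599422812461853, -0.02689424157142639), (0.39993008971214294, 0.2205016165971756), 1.922824501991272)
```

View pics/d22.png

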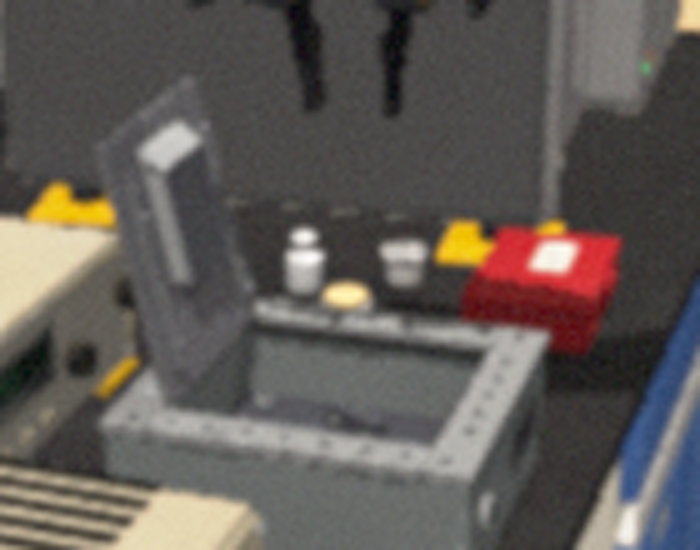

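View pics/w22c.png

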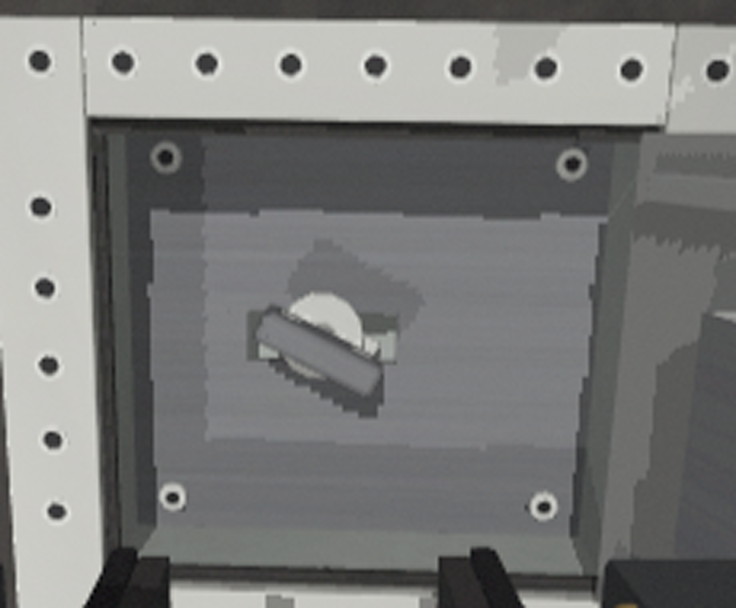

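```bash
python3 -c "
from h import *
c=cam('wrist');save(c,'w23c',(290,130,370,200),9)
o=robot.get_obs();print(o['position'],o['q'].round(2))
need(Wp([-15,0,100])*0+[-15,0,100])
px=lambda a:np.array(a)/3.2+[230,60]
P=plane(c,px([[264,326],[376,381],[320,353]]),.075);print(P.round(4));d=P[1]-P[0];print(np.degrees(np.arctan2(d[1],d[0])),np.hypot(*d[:2]))
print('slot', plane(c,px([[245,335],[398,338]]),.039).round(4),Wp([-43,0,39]),Wp([13,0,39]))
"
```

```text
[ 0.5134941  -0.02829306  0.27641308] [-0.25  0.33  1.62 -0.03  1.22 -0.28]
t 15.0 pos [ 0.5135 -0.0283  0.2764] need tool [  6.9   6.4 176.2] yaw 92.2 baseyaw 91.1 tilt [-0.035 -0.025] F [-0.5  1.3  0.2] w 0.0467
base pos [-15.   -2.7 276.4]
[[ 0.493  -0.0185  0.075 ]
 [ 0.5321 -0.0359  0.075 ]
 [ 0.5124 -0.027   0.075 ]]
-24.022960503085088 0.0427443864228349
slot [[ 0.4837 -0.0286  0.039 ]
 [ 0.5409 -0.0272  0.039 ]] [ 0.4854645  -0.02610872  0.039     ] [ 0.54145455 -0.0250532   0.039     ]
```

View pics/w23c.png

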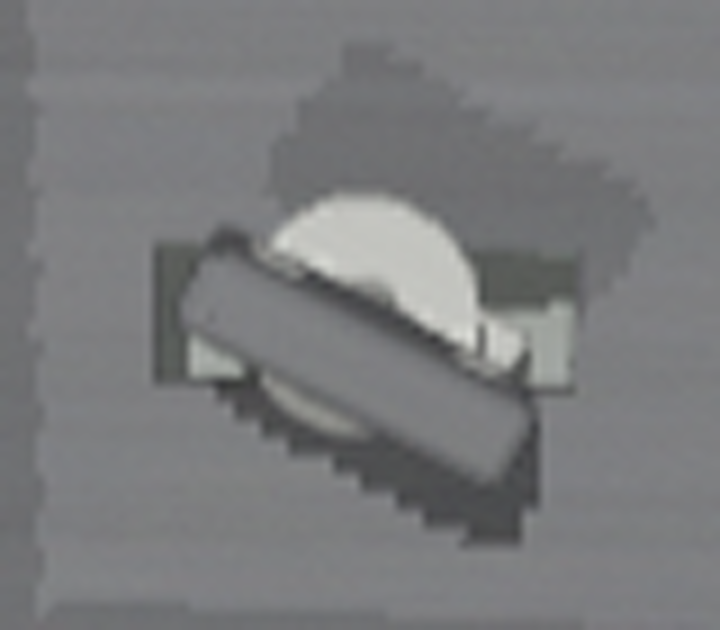

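>>> play_rows(
  commands=[
    {"x":0,"y":0,"z":15,"spin":-0.14},
    {"x":0,"y":0,"z":15,"spin":-0.14},
    {"x":0,"y":0,"z":15,"spin":-0.14},
    {"x":0,"y":0,"z":15,"spin":-0.14},
    {"x":0,"y":0,"z":15,"spin":-0.14},
    {"x":0,"y":0,"z":15,"spin":-0.14},
    {"x":0,"y":0,"z":0,"spin":-0.14},
    {"x":0,"y":0,"z":0,"spin":-0.14},
  ],
)

```text
time: 15.8
position: [0.5199, -0.0314, 0.1795]
tool_rot: [0.182, 0.983, -0.015, -0.013]
ft_force: [0.8, 0.1, 0.7]
grip_width: 0.0479
```

>>> play_rows(
  commands=[
    {"x":0,"y":0,"z":0,"spin":0},
    {"x":0,"y":0,"z":0,"spin":0},
  ],
)

```text
time: 16.0
position: [0.5213, -0.0315, 0.1782]
tool_rot: [0.184, 0.983, -0.015, -0.013]
ft_force: [-0.1, -0.8, 0.2]
grip_width: 0.0479
```

```bash
python3 -c "
from h import *
need(w=[.5124,-.027,.12],yaw=155)
c=cam('wrist');save(c,'w24')
"
```

```text
t 16.0 pos [ 0.5213 -0.0315  0.1782] need tool [ 8.7  3.  58.3] yaw 158.8 baseyaw 157.7 tilt [-0.032 -0.024] F [-0.1 -0.8  0.2] w 0.0479
spin 0.048
base pos [ -7.3  -6.1 178.2]
```

View pics/w24.png

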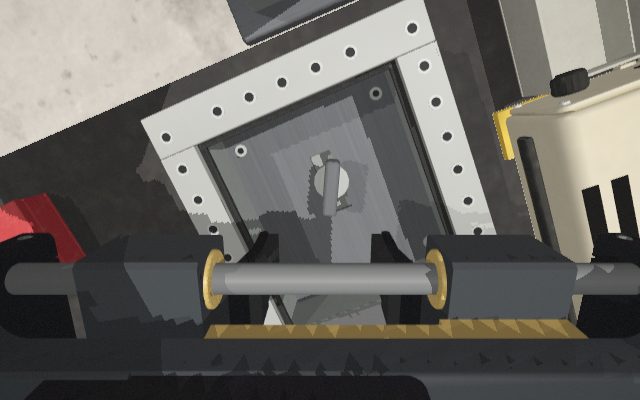

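```bash
python3 -c "
from h import *
c=cam('wrist')
P=plane(c,[[334.5,159],[328,215],[331.3,187]],.075);print(P.round(4));d=P[0]-P[1];y=np.degrees(np.arctan2(d[1],d[0]));print(y,np.hypot(*d[:2]))
need(w=[P[2][0],P[2][1],.1],yaw=y-np.degrees(BP[2]))
save(c,'w25',(280,140,380,230),7)
"
```

```text
[[ 0.4898 -0.0155  0.075 ]
 [ 0.5312 -0.0369  0.075 ]
 [ 0.5101 -0.0259  0.075 ]]
152.6779481174076 0.046551346543881114
t 16.1 pos [ 0.5212 -0.0315  0.1784] need tool [10.7  3.9 78.6] yaw 158.9 baseyaw 157.8 tilt [-0.032 -0.025] F [-0.2 -0.   0. ] w 0.0479
spin 0.108
base pos [ -7.4  -6.1 178.4]
```

View pics/w25.png

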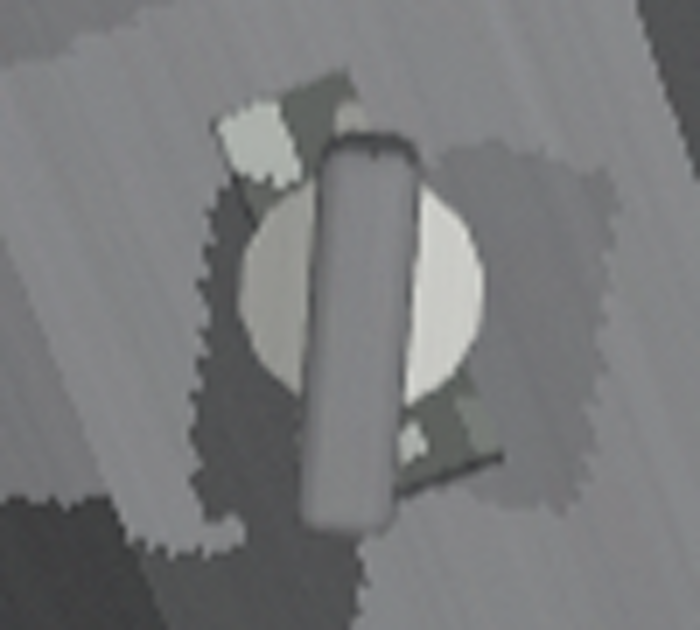

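>>> play_rows(
  commands=[
    {"x":5,"y":2,"z":25,"spin":0.04},
    {"x":5,"y":2,"z":25,"spin":0.04},
    {"x":0,"y":0,"z":10,"spin":0},
    {"x":0,"y":0,"z":0,"spin":0},
  ],
  grip=0.5,
)

```text
time: 16.5
position: [0.5146, -0.0261, 0.1187]
tool_rot: [0.226, 0.974, -0.016, -0.009]
ft_force: [-0.1, 0.0, 0.1]
grip_width: 0.0438
```

```bash
python3 -c "
from h import *
c=cam('wrist'); need(w=[.511,-.0265,.08],yaw=152.7)
save(c,'w26')
"
```

```text
t 16.55 pos [ 0.5149 -0.0262  0.1193] need tool [ 3.  -0.7 39.3] yaw 153.9 baseyaw 152.8 tilt [-0.024 -0.027] F [ 0.1 -0.1 -0.2] w 0.0431
spin 0.002
base pos [-13.5  -0.6 119.3]
```

View pics/w26.png

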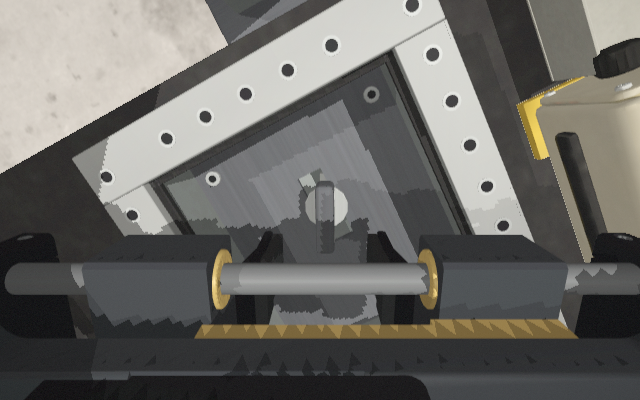

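>>> play_rows(
  commands=[
    {"x":2,"y":0,"z":20,"spin":0},
    {"x":1,"y":0,"z":18,"spin":0},
    {"x":0,"y":0,"z":12,"spin":0},
    {"x":0,"y":0,"z":0,"spin":0},
  ],
)

```text
time: 16.95
position: [0.5167, -0.0279, 0.0722]
tool_rot: [0.226, 0.974, -0.016, -0.003]
ft_force: [0.3, 0.5, -0.4]
grip_width: 0.0438
```

```bash
python3 -c "
from h import *
c=cam('wrist'); need(w=[.511,-.0265,.051],yaw=152.7)
save(c,'w27')
"
```

```text
t 17.0 pos [ 0.5173 -0.028   0.0729] need tool [ 6.3 -0.7 21.9] yaw 153.9 baseyaw 152.8 tilt [-0.011 -0.03 ] F [0.3 0.5 0.1] w 0.0433
spin 0.002
base pos [-11.2  -2.5  72.9]
```

View pics/w27.png

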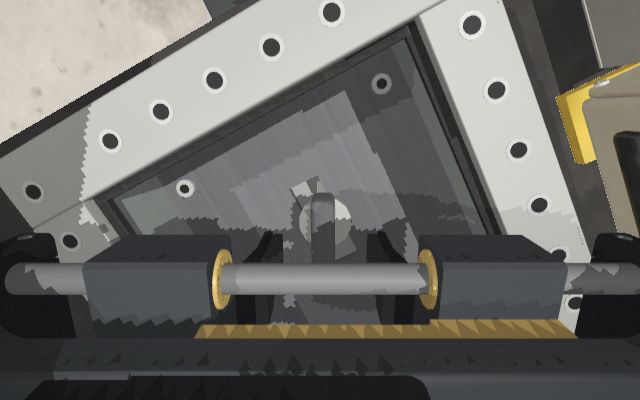

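>>> play_rows(
  commands=[
    {"x":4,"y":0,"z":12,"spin":0},
    {"x":2,"y":0,"z":9,"spin":0},
    {"x":0,"y":0,"z":0,"spin":0},
  ],
)

```text
time: 17.3
position: [0.5147, -0.0268, 0.0541]
tool_rot: [0.226, 0.974, -0.016, 0.001]
ft_force: [-0.4, -0.2, 0.2]
grip_width: 0.0435
```

```bash
python3 -c "
from h import *
need(w=[.511,-.0265,.051],yaw=152.7)
"
```

```text
t 17.3 pos [ 0.5147 -0.0268  0.0541] need tool [ 3.5 -1.3  3.1] yaw 153.9 baseyaw 152.8 tilt [-0.005 -0.032] F [-0.4 -0.2  0.2] w 0.0435
spin 0.002
base pos [-13.8  -1.2  54.1]
```

>>> play_rows(
  commands=[
    {"x":2,"y":0,"z":2,"spin":0},
    {"x":0,"y":0,"z":0,"spin":0},
    {"x":0,"y":0,"z":0,"spin":0},
    {"x":0,"y":0,"z":0,"spin":0},
  ],
  grip=0,
  newtons=25,
)

```text
time: 17.7
position: [0.5143, -0.0263, 0.0536]
tool_rot: [0.226, 0.974, -0.016, 0.003]
ft_force: [-0.9, -0.1, -0.1]
grip_width: 0.0192
```

```bash
python3 -c "
from h import *
need(b=[-15,-1,51],yaw=180)
c=cam('wrist');save(c,'w28')
"
```

```text
t 17.7 pos [ 0.5143 -0.0263  0.0536] need tool [ 0.7 -0.6  2.6] yaw 153.9 baseyaw 152.8 tilt [-0.001 -0.033] F [-0.9 -0.1 -0.1] w 0.0192
spin -0.474
base pos [-14.1  -0.7  53.6]
```

View pics/w28.png

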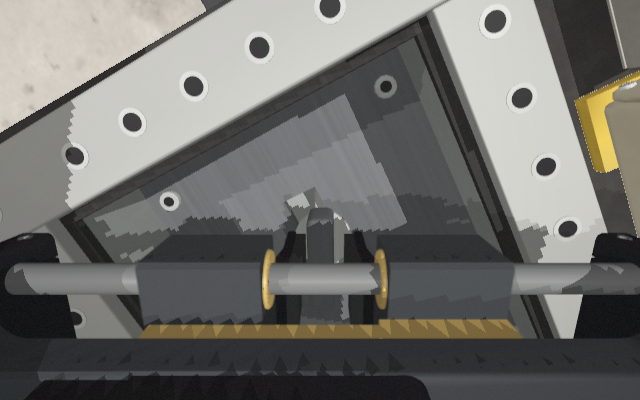

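Still closing; wait, then check width.

>>> play_rows(
  commands=[
    {"x":0,"y":0,"z":0,"spin":0},
    {"x":0,"y":0,"z":0,"spin":0},
  ],
)

```text
time: 17.95
position: [0.5144, -0.0263, 0.0537]
tool_rot: [0.226, 0.974, -0.016, 0.003]
ft_force: [0.6, 0.2, -1.9]
grip_width: 0.0115
```

>>> play_rows(
  commands=[
    {"x":0,"y":0,"z":0,"spin":-0.12},
    {"x":0,"y":0,"z":0,"spin":-0.12},
    {"x":0,"y":0,"z":0,"spin":-0.12},
    {"x":0,"y":0,"z":0,"spin":-0.1},
    {"x":0,"y":0,"z":0,"spin":0},
  ],
)

```text
time: 18.45
position: [0.5157, -0.0266, 0.0537]
tool_rot: [-0.011, 1.0, -0.017, 0.001]
ft_force: [0.2, 0.1, 0.7]
grip_width: 0.0119
```

```bash
python3 -c "
from h import *
need(b=[-15,-1,51],yaw=180)
c=cam('wrist');save(c,'w29')
"
```

```text
t 18.45 pos [ 0.5157 -0.0266  0.0537] need tool [2.2 0.2 2.7] yaw -178.8 baseyaw -179.8 tilt [ 0.001 -0.033] F [0.2 0.1 0.7] w 0.0119
spin -6.28
base pos [-12.8  -1.1  53.7]
```

View pics/w29.png

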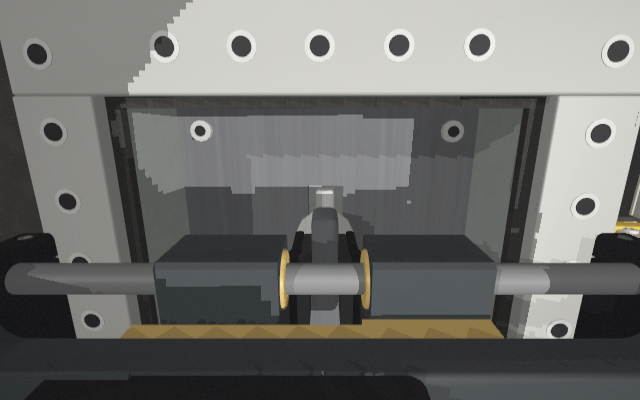

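>>> play_rows(
  commands=[
    {"x":0,"y":0,"z":-6,"spin":0},
    {"x":0,"y":0,"z":-8,"spin":0},
    {"x":0,"y":0,"z":-8,"spin":0},
  ],
  newtons=35,
)

```text
time: 18.8
position: [0.5143, -0.0255, 0.076]
tool_rot: [-0.008, 1.0, -0.016, -0.001]
ft_force: [0.6, 0.1, -1.5]
grip_width: 0.0116
```

```bash
python3 -c "
from h import *
need(b=[-15,-1,51],yaw=180)
c=cam('wrist');save(c,'w30')
"
```

```text
t 18.8 pos [ 0.5143 -0.0255  0.076 ] need tool [ 0.8 -0.3 25. ] yaw -179.1 baseyaw -180.2 tilt [-0.002 -0.032] F [ 0.6  0.1 -1.5] w 0.0116
spin -6.286
base pos [-14.1   0.1  76. ]
```

View pics/w30.png

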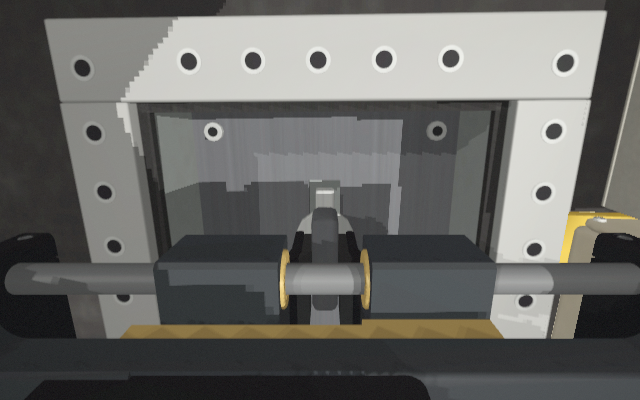

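>>> play_rows(
  commands=[
    {"x":0,"y":0,"z":-10,"spin":0},
    {"x":0,"y":0,"z":-15,"spin":0},
    {"x":0,"y":0,"z":-25,"spin":0},
    {"x":0,"y":0,"z":-35,"spin":0},
    {"x":0,"y":0,"z":-35,"spin":0},
    {"x":0,"y":0,"z":-35,"spin":0},
    {"x":0,"y":0,"z":-10,"spin":0},
  ],
)

```text
time: 19.55
position: [0.5133, -0.0194, 0.2514]
tool_rot: [-0.007, 1.0, -0.016, -0.001]
ft_force: [0.6, -0.7, -1.4]
grip_width: 0.0116
```

```bash
python3 -c "
from h import *
need(b=[-15,-1,51],yaw=180)
c=cam('wrist');save(c,'w31')
c=cam('scene');save(c,'s31',(180,80,400,245),3.6)
for n in ['scene','side']:
  c=cam(n); r=nets.outline_of(c,'bin_grey')[0]; cs=max(cv2.findContours(r['region'].astype(np.uint8),0,1)[0],key=cv2.contourArea)[:,0]
  print(n,r['conf'],cv2.approxPolyDP(cs,2,True)[:,0].tolist())
  if n=='side': save(c,'d31',(280,225,380,300),8)
"
```

```text
t 19.55 pos [ 0.5133 -0.0194  0.2514] need tool [ -0.4  -0.8 200.5] yaw -179.2 baseyaw -180.3 tilt [-0.001 -0.032] F [ 0.6 -0.7 -1.4] w 0.0116
spin -6.288
base pos [-15.    6.2 251.4]
scene 0.74 [[263, 193], [253, 193], [242, 188], [236, 181], [202, 197], [202, 211], [208, 217], [227, 225], [258, 208]]
side 0.97 [[297, 261], [299, 276], [349, 287], [360, 265], [360, 250], [315, 242], [303, 259]]
```

View pics/s31.png

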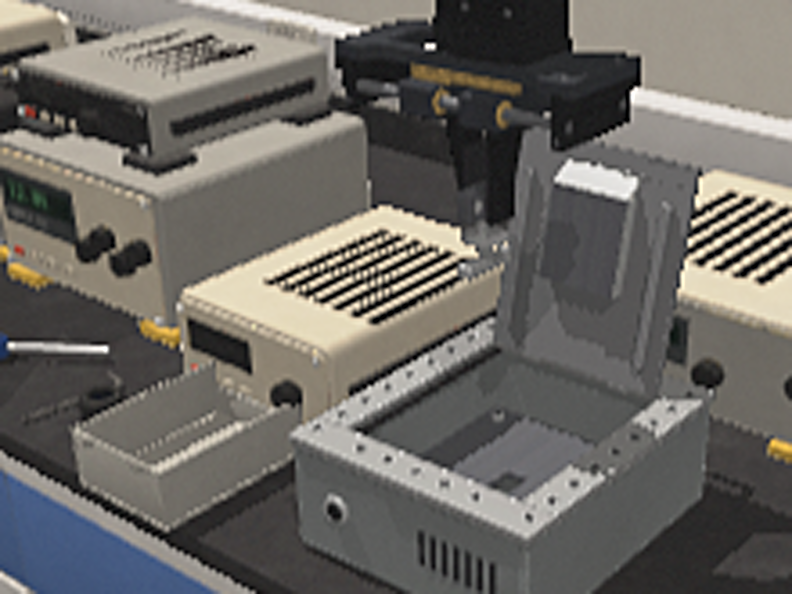

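View pics/d31.png

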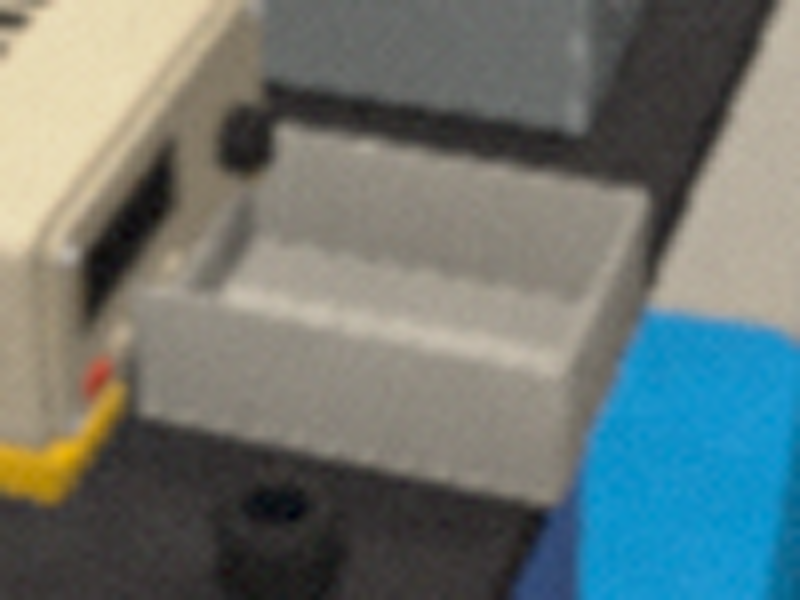

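View pics/w31.png

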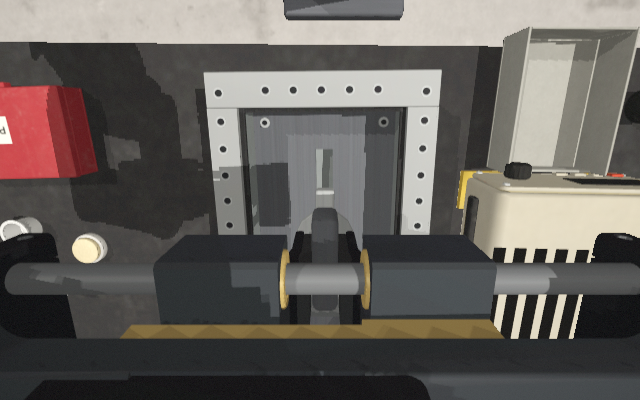

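```bash
python3 -c "
from h import *
s=cam('scene');d=cam('side');w=cam('wrist')
sp=lambda a:np.array(a)/3.6+[180,80]
dp=lambda a:np.array(a)/8+[280,225]
print('side z052 RL,RR',plane(d,dp([[150,290],[270,130]]),.052)[:,:2].round(4).tolist())
print('side z0 FL,RL',plane(d,dp([[558,500],[145,415]]),0)[:,:2].round(4).tolist())
print('scene z0 FR,FL',plane(s,sp([[170,527],[85,488]]),0)[:,:2].round(4).tolist())
print('scene RL z052',plane(s,sp([[210,368]]),.052)[:,:2].round(4).tolist())
print('wrist outer rear-right corner z.052?',plane(w,[[496,165]],.052).round(4),'front right z.03/.0', plane(w,[[527,27]],.03).round(4),plane(w,[[527,27]],.052).round(4))
from scipy.optimize import least_squares
def bp(p,b): return R.from_euler('z',p[2]).as_matrix()@(np.array(b)/1000.)+[p[0],p[1],0]
obs=[(d,[73,52.5,52],dp([150,290])),(d,[73,-52.5,52],dp([270,130])),(d,[-73,52.5,0],dp([558,500])),(s,[-73,-52.5,0],sp([170,527])),(s,[-73,52.5,0],sp([85,488])),(s,[73,52.5,52],sp([210,368]))]
f=lambda p:np.concatenate([proj(c,bp(p,b))[0]-u for c,b,u in obs])
r=least_squares(f,[.42,.21,0],loss='soft_l1');print(r.x,r.fun.round(1));np.save('bin.npy',r.x)
o=robot.get_obs();print(o['q'].round(2))
t=[r.x[0],r.x[1],.2]; need(w=t,yaw=180)
"
```

```text
side z052 RL,RR [[0.4974, 0.2768], [0.4943, 0.1755]]
side z0 FL,RL [[0.3612, 0.2722], [0.5018, 0.2757]]
scene z0 FR,FL [[0.3682, 0.1689], [0.3616, 0.2634]]
scene RL z052 [[0.4958, 0.261]]
wrist outer rear-right corner z.052? [[0.4903 0.1546 0.052 ]] front right z.03/.0 [[0.3528 0.1766 0.03  ]] [[0.358  0.1654 0.052 ]]
[0.43258064 0.21720218 0.0199408 ] [-1.7 -1.7 -2.9 -2.5  1.4 -0.7 -0.8  2.  -1.9 -0.1 -0.  -2. ]
[-0.24  0.35  1.68 -0.03  1.12 -1.81]
t 20.0 pos [ 0.5105 -0.019   0.2454] need tool [ 74.1 238.5  39.5] yaw -179.2 baseyaw -180.3 tilt [-0.013 -0.029] F [ 0.4 -0.5 -1.3] w 0.0117
spin -6.288
base pos [-17.8   6.6 245.4]
```

>>> play_rows(
  commands=[
    {"x":12,"y":30,"z":0,"spin":0},
    {"x":12,"y":40,"z":0,"spin":0},
    {"x":12,"y":40,"z":0,"spin":0},
    {"x":12,"y":40,"z":0,"spin":0},
    {"x":12,"y":40,"z":0,"spin":0},
    {"x":12,"y":35,"z":10,"spin":0},
    {"x":0,"y":0,"z":0,"spin":0},
    {"x":0,"y":0,"z":0,"spin":0},
  ],
)

```text
time: 20.8
position: [0.4336, 0.2105, 0.2228]
tool_rot: [-0.005, 1.0, -0.015, -0.011]
ft_force: [0.7, -0.5, -1.4]
grip_width: 0.0117
```

```bash
python3 -c "
from h import *
b=np.load('bin.npy')
need(w=[b[0],b[1],.15],yaw=180)
c=cam('wrist');save(c,'w33')
c=cam('scene');save(c,'s33',(160,80,380,245),3.6)
c=cam('side');save(c,'d33',(260,150,400,310),4)
"
```

```text
t 20.8 pos [0.4336 0.2105 0.2228] need tool [-0.6  8.9 72.6] yaw -179.5 baseyaw -180.6 tilt [-0.021 -0.031] F [ 0.7 -0.5 -1.4] w 0.0117
spin -6.293
base pos [-90.4 237.6 222.8]
```

View pics/s33.png

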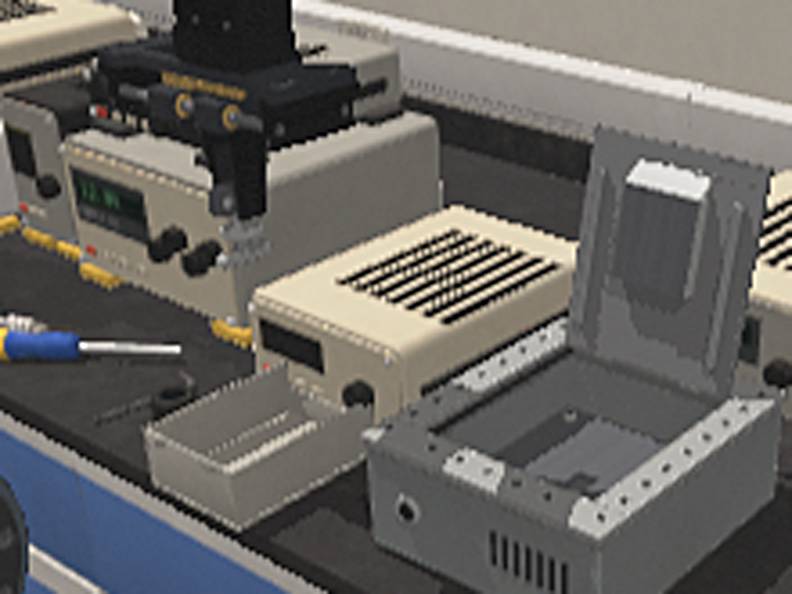

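View pics/d33.png

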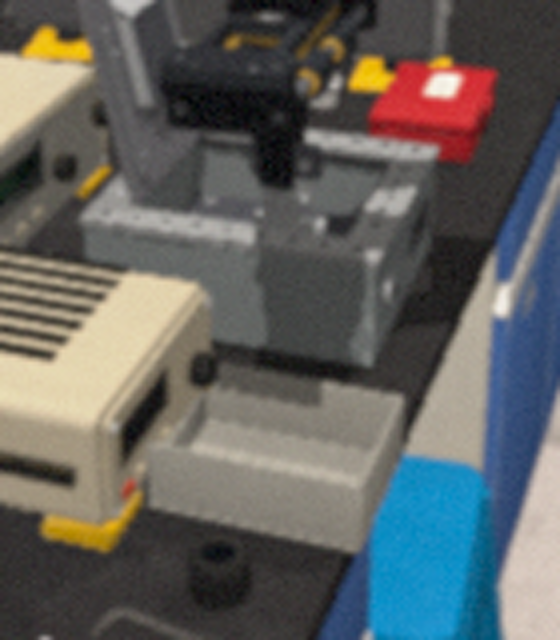

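View pics/w33.png

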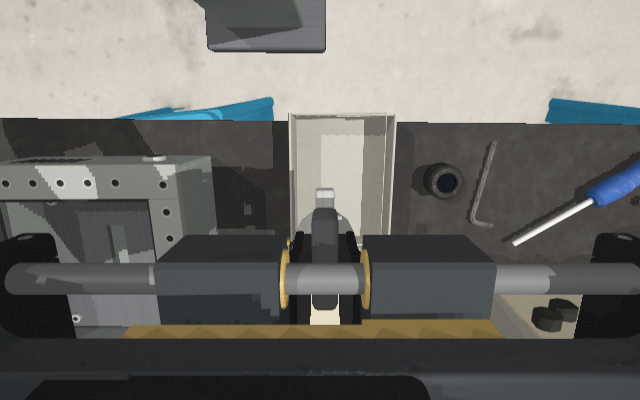

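```bash
python3 -c "
from h import *
c=cam('wrist');save(c,'w34',(260,90,430,250),4.5)
print(plane(c,[[290,113],[396,115]],.03).round(4),plane(c,[[290,113],[396,115]],.052).round(4),plane(c,[[302,190],[386,190]],.0025).round(4))
"
```

```text
[[0.3627 0.1666 0.03  ]
 [0.364  0.2753 0.03  ]] [[0.3629 0.1695 0.052 ]
 [0.3641 0.2715 0.052 ]] [[0.4496 0.1756 0.0025]
 [0.4484 0.2735 0.0025]]
```

View pics/w34.png

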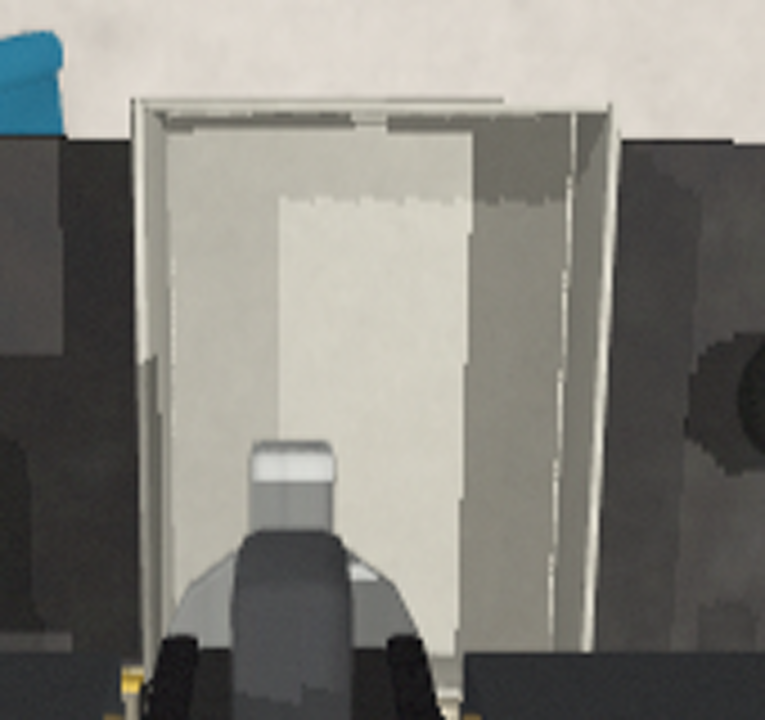

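```bash
python3 -c "
from h import *
need(w=[.435,.2205,.1],yaw=180)
"
```

```text
t 21.0 pos [0.4345 0.2091 0.2234] need tool [ -3.1  15.1 122.9] yaw -179.7 baseyaw -180.8 tilt [-0.02 -0.03] F [-0.9 -1.2 -1. ] w 0.0118
spin -6.297
base pos [-89.6 236.1 223.4]
```

>>> play_rows(
  commands=[
    {"x":-2,"y":8,"z":25,"spin":0},
    {"x":-1,"y":7,"z":25,"spin":0},
    {"x":0,"y":0,"z":25,"spin":0},
    {"x":0,"y":0,"z":25,"spin":0},
    {"x":0,"y":0,"z":12,"spin":0},
    {"x":0,"y":0,"z":0,"spin":0},
  ],
)

```text
time: 21.6
position: [0.4441, 0.2153, 0.1101]
tool_rot: [0.004, 1.0, -0.014, -0.004]
ft_force: [-0.1, 0.3, -2.0]
grip_width: 0.0117
```

```bash
python3 -c "
from h import *
need(w=[.435,.2205,.047],yaw=180)
c=cam('scene');save(c,'s35',(160,80,380,245),3.6)
c=cam('side');save(c,'d35',(260,150,400,310),4)
"
```

```text
t 21.6 pos [0.4441 0.2153 0.1101] need tool [ 8.6  7.  63. ] yaw 179.5 baseyaw 178.5 tilt [-0.009 -0.028] F [-0.1  0.3 -2. ] w 0.0117
spin -0.027
base pos [-79.8 242.1 110.1]
```

View pics/s35.png

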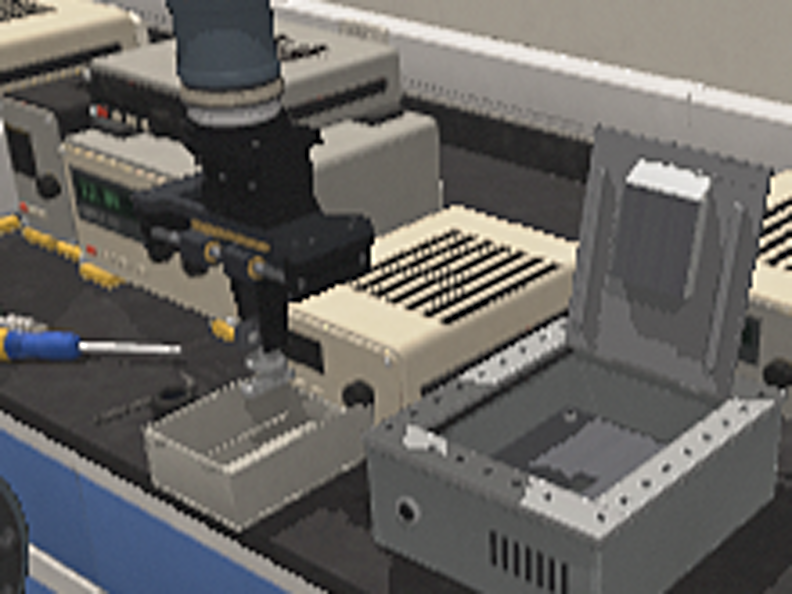

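View pics/d35.png

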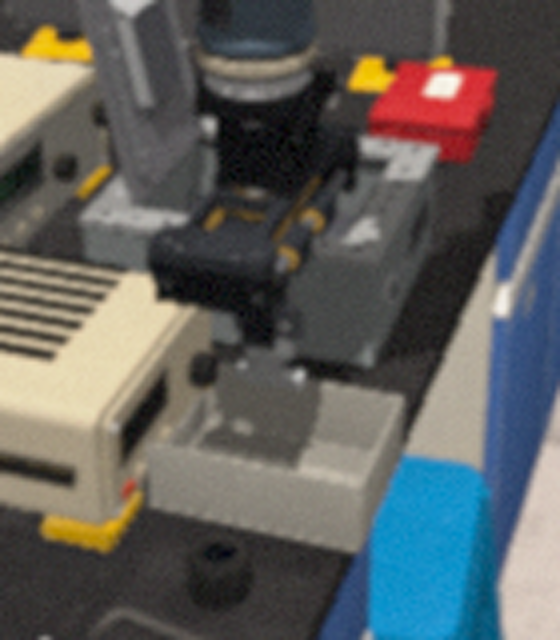

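>>> play_rows(
  commands=[
    {"x":12,"y":6,"z":4,"spin":-0.02},
    {"x":10,"y":2,"z":10,"spin":0},
    {"x":0,"y":0,"z":15,"spin":0},
    {"x":0,"y":0,"z":10,"spin":0},
    {"x":0,"y":0,"z":0,"spin":0},
  ],
)

```text
time: 22.2
position: [0.4236, 0.2242, 0.0755]
tool_rot: [-0.007, 1.0, -0.012, 0.001]
ft_force: [-0.4, -0.4, -2.1]
grip_width: 0.0113
```

```bash
python3 -c "
from h import *
need(w=[.425,.2205,.045],yaw=180)
c=cam('scene');save(c,'s36',(160,80,380,245),3.6)
c=cam('wrist');save(c,'w36')
"
```

```text
t 22.2 pos [0.4236 0.2242 0.0755] need tool [-1.3 -2.9 30.6] yaw -179.2 baseyaw -180.3 tilt [ 0.003 -0.025] F [-0.4 -0.4 -2.1] w 0.0113
spin -6.288
base pos [-100.1  251.4   75.5]
```

View pics/s36.png

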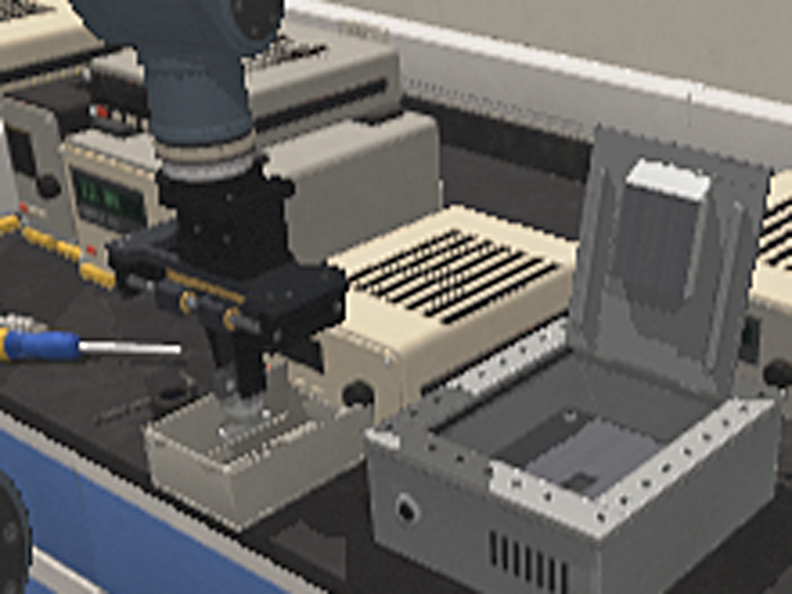

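View pics/w36.png

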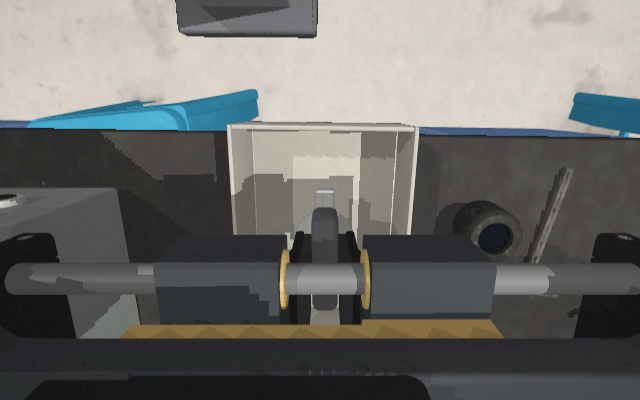

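>>> play_rows(
  commands=[
    {"x":0,"y":-1,"z":10,"spin":0},
    {"x":0,"y":0,"z":8,"spin":0},
    {"x":0,"y":0,"z":6,"spin":0},
    {"x":0,"y":0,"z":3,"spin":0},
  ],
)

```text
time: 22.7
position: [0.4268, 0.2231, 0.0489]
tool_rot: [-0.007, 1.0, -0.011, 0.005]
ft_force: [0.3, -1.6, -0.9]
grip_width: 0.0118
```

>>> play_rows(
  commands=[
    {"x":0,"y":0,"z":3,"spin":0},
    {"x":0,"y":0,"z":0,"spin":0},
  ],
)

```text
time: 22.9
position: [0.4265, 0.2228, 0.0449]
tool_rot: [-0.007, 1.0, -0.012, 0.004]
ft_force: [-0.2, 0.2, -0.9]
grip_width: 0.0116
```

>>> play_rows(
  commands=[
    {"x":0,"y":0,"z":2,"spin":0},
    {"x":0,"y":0,"z":2,"spin":0},
  ],
)

```text
time: 23.1
position: [0.4269, 0.2228, 0.0408]
tool_rot: [-0.007, 1.0, -0.012, 0.004]
ft_force: [-0.0, 0.0, -2.1]
grip_width: 0.0112
```

>>> play_rows(
  commands=[
    {"x":0,"y":0,"z":2,"spin":0},
    {"x":0,"y":0,"z":2,"spin":0},
  ],
)

```text
time: 23.3
position: [0.427, 0.2228, 0.0377]
tool_rot: [-0.007, 1.0, -0.012, 0.005]
ft_force: [-5.1, -0.0, 30.4]
grip_width: 0.0119
```

```bash
python3 -c "
from h import *
need(w=[.425,.2205,.045],yaw=180)
c=cam('scene');save(c,'s37',(190,150,280,235),8)
"
```

```text
t 23.3 pos [0.427  0.2228 0.0377] need tool [ 1.9 -2.4 -7.3] yaw -179.2 baseyaw -180.3 tilt [ 0.009 -0.023] F [-5.1 -0.  30.4] w 0.0119
spin -6.288
base pos [-96.8 249.9  37.7]
```

View pics/s37.png

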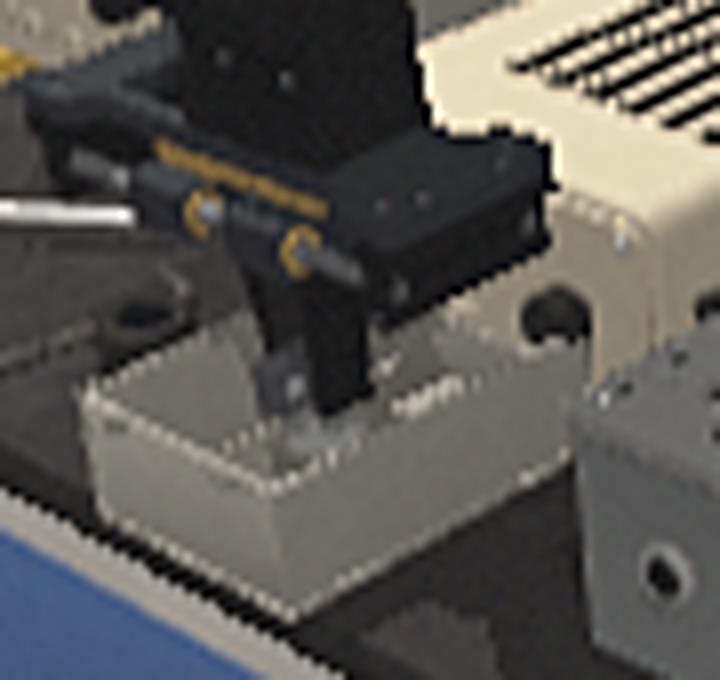

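Foot is on the bin floor (30 N upward). Relieve slightly and open.

>>> play_rows(
  commands=[
    {"x":0,"y":0,"z":-1,"spin":0},
    {"x":0,"y":0,"z":0,"spin":0},
  ],
)

```text
time: 23.55
position: [0.4273, 0.2229, 0.0395]
tool_rot: [-0.007, 1.0, -0.011, 0.006]
ft_force: [0.2, -0.2, -1.0]
grip_width: 0.0118
```

>>> play_rows(
  commands=[
    {"x":0,"y":0,"z":0,"spin":0},
    {"x":0,"y":0,"z":0,"spin":0},
    {"x":0,"y":0,"z":0,"spin":0},
    {"x":0,"y":0,"z":0,"spin":0},
  ],
  grip=0.42,
)

```text
time: 23.95
position: [0.4277, 0.223, 0.0393]
tool_rot: [-0.007, 1.0, -0.011, 0.006]
ft_force: [-0.3, 0.6, -0.4]
grip_width: 0.0331
```

```bash
python3 -c "
from h import *
need(w=[.425,.2205,.045],yaw=180)
c=cam('wrist');save(c,'w38')
c=cam('scene');save(c,'s38',(190,150,280,235),8)
"
```

```text
t 23.95 pos [0.4277 0.223  0.0393] need tool [ 2.6 -2.6 -5.7] yaw -179.2 baseyaw -180.3 tilt [ 0.012 -0.022] F [-0.3  0.6 -0.4] w 0.0331
spin -6.288
base pos [-96.1 250.2  39.3]
```

View pics/w38.png

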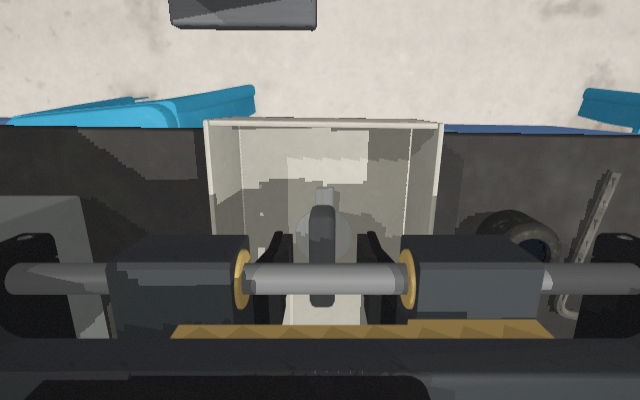

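View pics/s38.png

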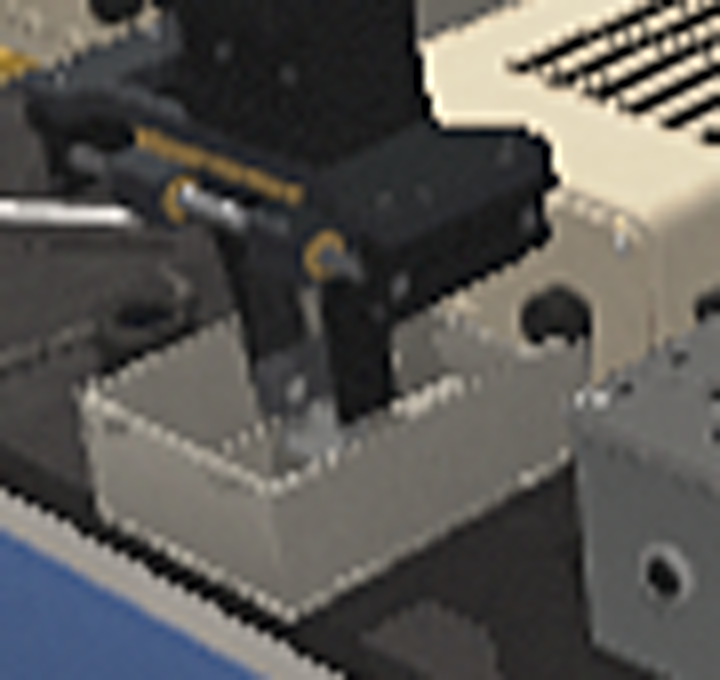

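>>> play_rows(
  commands=[
    {"x":0,"y":0,"z":-10,"spin":0},
    {"x":0,"y":0,"z":-15,"spin":0},
    {"x":0,"y":0,"z":-25,"spin":0},
    {"x":0,"y":0,"z":-40,"spin":0},
    {"x":0,"y":0,"z":-50,"spin":0},
    {"x":0,"y":0,"z":-30,"spin":0},
    {"x":0,"y":0,"z":0,"spin":0},
    {"x":0,"y":0,"z":0,"spin":0},
  ],
)

```text
time: 24.85
position: [0.4247, 0.2268, 0.219]
tool_rot: [-0.007, 1.0, -0.011, 0.006]
ft_force: [-0.7, -0.4, -1.0]
grip_width: 0.0368
```

```bash
python3 -c "
from h import *
need(w=[.425,.2205,.045],yaw=180)
c=cam('wrist');save(c,'w39')
c=cam('scene');save(c,'s39')
c=cam('side');save(c,'d39',(200,100,420,310),2.8)
"
```

```text
t 24.85 pos [0.4247 0.2268 0.219 ] need tool [  1.8  -2.5 174.1] yaw -179.2 baseyaw -180.3 tilt [ 0.011 -0.022] F [-0.7 -0.4 -1. ] w 0.0368
spin -6.288
base pos [-98.9 254.  219. ]
```

View pics/w39.png

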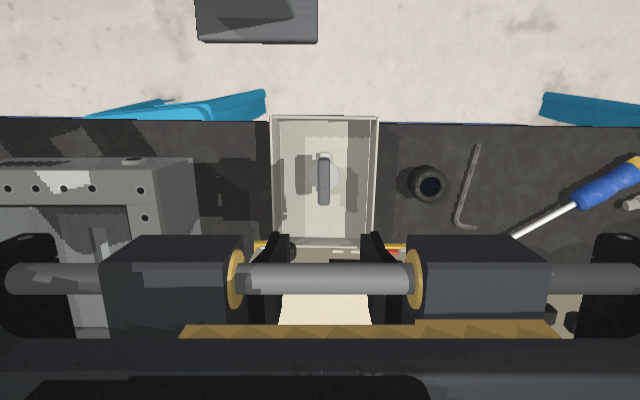

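View pics/s39.png

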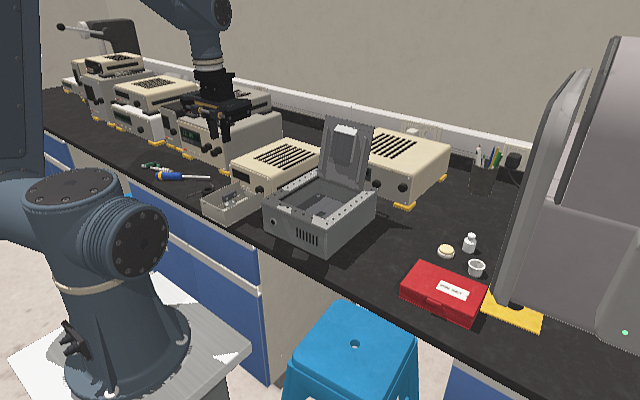

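View pics/d39.png

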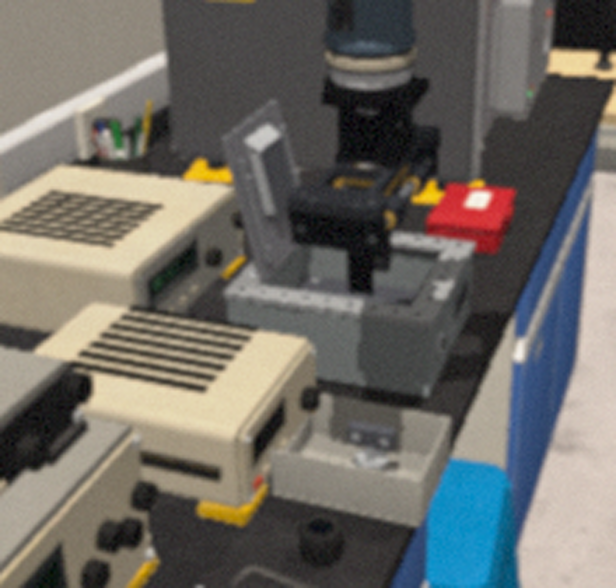

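```bash
python3 -c "
from h import *
c=cam('scene');d=cam('side');save(c,'s40',(300,90,400,200),6);save(d,'d40',(270,120,330,210),6)
for f in (1.6,1.7,1.75,1.8):
  P=[Wp([85-170*np.cos(f),y,100+170*np.sin(f)]) for y in (75,-75)]
  print(f,((proj(c,P)-[300,90])*6).round().tolist(),((proj(d,P)-[270,120])*6).round().tolist())
"
```

```text
1.6 [[108.0, 156.0], [401.0, 229.0]] [[108.0, 174.0], [217.0, 88.0]]
1.7 [[131.0, 149.0], [423.0, 220.0]] [[76.0, 174.0], [188.0, 87.0]]
1.75 [[143.0, 147.0], [433.0, 218.0]] [[61.0, 175.0], [173.0, 89.0]]
1.8 [[153.0, 146.0], [443.0, 216.0]] [[46.0, 177.0], [159.0, 90.0]]
```

View pics/d40.png

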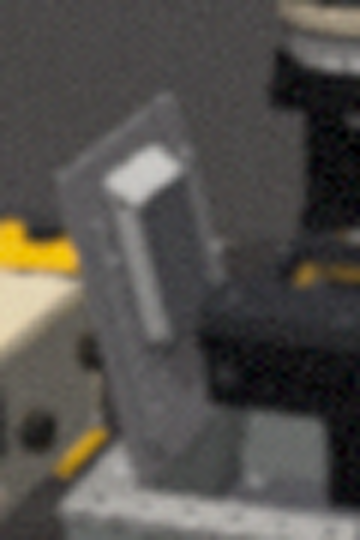

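View pics/s40.png

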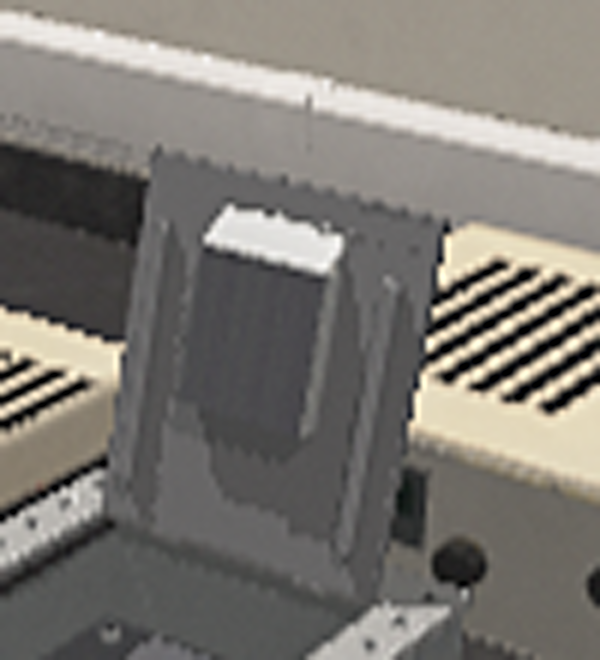

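```bash
python3 -c "
from h import *
robot.hand_in(); print(robot.get_obs()['time'])"
```

```text
the job is handed in; nothing more can be done
the job is handed in; nothing more can be done
```

The job is done and handed in at about 25 s of the 67 s allowed; no verdict was reported.

**What I did**
- **Ring:** I flipped it up by its heel. That first press also lifted the hatch by about 0.03 rad, so I gripped the ring, raised it to about 0.85 rad and pressed the hatch flush again.
- **Hatch:** I lifted it by the ring to about 1.3 rad, then pushed it over onto its stop.
- **Key:** I turned it about 27° to line up with the slot, drew it out, and set it down in the bin. The foot met the bin floor with about 30 N on the wrist before I eased off and released it.

**Last checks**
- **Hatch angle:** about 1.8 rad in the scene view, but nearer 1.75–1.78 in the side view, where the edge is blurred. Both are above the 1.72 needed.
- **Key and bin:** the key stands upright near the middle of the bin, and the bin looks level.
- **Gripper:** open and about 15 cm above the key, touching nothing.
- **Red case, loupe and weight:** they look unmoved in the pictures; I did not measure them.

**What disagreed**
- **Key angle:** the key lay about 25° from the slot's direction when I first saw it, not the 60–120° stated.
- **Base fit:** it was about 1–3 mm off against the later wrist views, within the clearances.
- **Tool tilt:** the tool drifted up to about 3° off vertical during the moves, with no visible effect.

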